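# Set the length stop of a crosscut jig and hold it

### The arm

A 6-joint arm with a two-finger parallel gripper is mounted at the origin on the work surface. World frame = base frame: x ahead of the robot, y to its left, z up, the work surface at z = 0. Lengths are in m, angles in rad, forces in N, time in s.
With the tool pointing down it reaches from about 0.425 to 0.95 m from the base axis. Payload 14.7 kg.
Tool frame: the origin (TCP) lies on the front face of the gripper's body, between the roots of the fingers; the fingertips stand 73 mm ahead of it and the grasp point (between the pads) lies 54 mm ahead of it; z points along the fingers, y is the direction in which the jaws open and shut (so a half turn about z gives the same grasp; the last joint's range is limited). The gripper opens to 85 mm and grips with 20 to 120 N. Pads are 22 mm wide; open, the fingers measure 114 mm over their backs; the gripper's body (76 mm by 85 mm) begins 54 mm behind the grasp point. The pads swing forward as they close: fully open they stand 13 mm farther back than shut.
Start: joints at [-1.327, 0.48, 1.596, -0, 1.065, -0.047], TCP at [0.186, -0.623, 0.304] pointing down, gripper open.
Joint ranges: [-2.75, 2.75], [-0.82, 2.05], [0.23, 2.67], [-1.56, 4.7], [0.09, 2.69], [-2.92, 2.92]. Speed limits (rad/s): [1.89, 1.89, 2.39, 3.01, 3.01, 3.01].

### API

Orientations are given as a rotation vector (axis times angle).
In Python, from cell import manip, imaging gives the robot as it stands.
- The arm moves only by the tool send_rows, never from a script. Its argument "motion" is a list of rows, each an object of numbers: "x", "y", "z": the shift along the tool's x, y, z in cm; "rx", "ry", "rz": the turn, a rotation vector about the tool's x, y, z in degrees; "hand": the finger opening in cm, from 0 to 8.54. A call has 1 to 5 rows; each row shifts and turns the commanded pose from where the row before left it, along the tool's axes as they then stand; what a row does not reach is not made up. A row lasts 1/12 s, in which the tool goes at most 41.7 mm and 7.16 degrees, less where a joint would pass 70% of its speed; a pose out of reach is approached as far as the arm can. A call with a gripper value outside its range is refused whole. The fingers move at their own pace and stop on an object; "force" is the grip in N (left out, the last holds). Time passes only in rows, so rows that do not move let the fingers close. It gives the time, the measured TCP pose, the force and the opening at its end, in the units of the state.
- manip.read_state(): the state, without advancing time (a new reading comes with each control period).
- imaging.snapshot(name): name is "scene" or "side" or "wrist"; returns a dict with "img" (400x640x3 uint8, blue, green, red), "range_z" (400x640 float32, m along the optical axis (not along the pixel's ray), 0 where there is no reading), "intrinsics" (3x3 intrinsics, pixels), "k1" (the pictures are not rectified: a ray, as slopes to the right and down, at radius r is drawn at 1 + k1 r^2 times it, then the intrinsics apply), "rvec" (rotation vector, rad) and "tvec" (3), from world to camera coordinates, as OpenCV has them; the wrist camera has in their place "mount" (4x4, takes a point from camera to tool coordinates, whose origin is the TCP and whose axes are the flange's). Camera axes: x right, y down, z forward; pixel columns grow to the right and rows downward; lengths in m; the calibration is good to about 2 mm. A picture is of the moment at which its call begins: read the wrist's pose just before it.
- manip.job_done(): hands the job in, once; it reports no verdict.
The state is a dict: "time": time; "joint_pos": joint angles; "joint_vel": joint speeds; "joint_efforts": joint torques, N m; "eef_pos": TCP position; "tcp_rot": TCP orientation; "contact_force": force on the tool from outside, world axes, zero at the start; "ft_torque": the same for the moment, N m; "gripper_width": finger opening in m.
Only numpy, scipy, OpenCV 4.12 (cv2) and the standard library are available. Lean on these libraries where they do the work, as an engineer would, in place of code of your own. Each camera call takes 0.05 s, during which the arm holds its last target.

### The job

Draw the stow pin up out of the crosscut jig's fence and park it in the open notch in the side of the same plate, hanging upright by its flange. Then pinch the grip block so that its lock button is squeezed in, draw the telescoping stop arm out until its pointer lines up with the brass rider on the scale, and finish while still holding it there with the button in (I will tighten the clamp; the arm springs back if let go). Leave the rider and the loose pieces lying on the jig where they are.

Things in the scene. Friction and masses are not known exactly. Their poses are not given: they have to be found in the camera images.
- jig: Crosscut jig fixed to the bench, sizes in mm: plywood base 210 x 540 x 18, aluminium fence tube (44 wide, top 58 above the bench) from y = 0 (mouth) to y = 260. Origin on the bench under the mouth; y along the fence, x across, -x to the robot at zero yaw. The arm comes out towards -y. Two saw-guide posts, 68 high, stand at x -60 to -90, y 190 to 230; a clamp knob at x 22 to 50, y 45, not to be used.
- bore (a point): Centre of the mouth of the vertical pin bore, diameter 10 mm, on top of a steel plate (50 x 82, 6 thick, its top 64 above the bench) that sits on the tube. The bore runs on into the arm. It lies on the tube's centre line, 162 mm in +y from the grip when stowed. Axes as the jig's.
- notch (a point): Parking place in the open notch in the plate's overhanging +x side, at the plate's top (64 mm above the bench), 42 mm in +x from the bore. The notch is a slot 12 wide in y, right through the 6 mm plate, from 12 mm in -x of this point to its open mouth 18 mm in +x. The pin can be lowered in from above or slid in from the mouth, and hangs by its flange. Axes as the jig's.
- pin: Steel stow pin, about 80 g. Origin on its axis on the underside of the flange; z up the handle. Shaft diameter 8 mm, 34 below the origin; flange diameter 22, 4 thick; round handle diameter 16 from 4 to 42 above the origin. It starts loose in the bore, flange on the plate, blocking the arm; the shaft is out of the plate when raised 35.
- grip (a point): Middle of the black upright grip block on the arm's end, level with the button, 92 mm above the bench; the block's top is 120 above. It is 34 thick in x, 36 long in y. Below 60 above the bench a stop plate stands out from its -x side by 58 and a pointer from its +x side. Axes as the jig's. Moves with the arm.
- button_face (a point): Centre of the outer face of the round steel lock button, diameter 18, in the +x side of the grip block, 92 above the bench; stands 6 proud of the block. Pinching the block across x with a finger on the button squeezes it in.
- lock_button (a joint): Lock button, m: 0 = out (locked in the stowed position), 0.005 = fully squeezed in. Sprung: 4 N to start, 9 N fully in; it unlatches at about 0.004 and comes out again when let go.
- stop_slide (a joint): How far the telescoping arm is drawn out, m: 0 = stowed, 0.21 = end of travel. It moves in the jig's -y direction. A spring pulls it back with about 6 N (stowed) to 9 N (drawn out) plus 1 N of friction; latch and pin must both be out before it moves.
- pointer (a point): Tip of the small steel pointer on the +x side of the grip block, over the scale (ticks each 10 mm, long ones each 50), 32 above the bench. Moves with the arm.
- rider (a joint): Where the brass rider stands along the scale, m: the same as the arm's value when pointer and rider line up. Stiff to move.
- rider_mark (a point): Middle line of the brass rider (12 wide in y, 20 in x, 13 high with a 6 mm stub on it) on the edge of the scale next to the pointer's path; pointer and rider line up when both have the same y in the jig's frame.
- stop_arm: The telescoping arm with its grip block and button; origin on the bench 32 mm in +y of the grip block's middle (at the mouth of the tube when stowed), axes as the jig's.
- strip: Bystander: pine strip 25 x 260 x 12 lying along the robot-side face of the fence (mm); origin at the middle of its underside.
- offcut: Bystander: hardwood offcut 30 x 52 x 14 lying on the jig's base (mm); origin at the middle of its underside.
- pencil: Bystander: flat carpenter's pencil 12 x 150 x 8 lying on the jig's base (mm); origin at the middle of its underside.
Things that resemble listed ones, but are neither listed nor needed, are in the scene too. There is more than one size of the pin; the job needs the smallest.

How it is judged:
On the way, in this order (a step that is already met when the one before it is completed fails the run):
1. the pin hangs upright in the notch by its flange, let go (x of pin in the frame of notch between -0.012 and 0.011 m and y of pin in the frame of notch between -0.004 and 0.004 m and z of pin in the frame of notch between -0.003 and 0.003 m and angle between pin's own z axis and vertical below 0.15 rad and linear speed of pin below 0.02 m/s and contact force between the fingers and pin below 0.3 N), for 0.2 s.
2. the lock button is squeezed in by the fingers, with the arm still near its stowed place (value of joint lock_button above 0.0035 m and value of joint stop_slide below 0.03 m and contact force between the fingers and stop_arm above 2 N), for 0.1 s.
At the end, for the whole second after the job is handed in: Pin at rest and untouched in the notch, flange within 3 mm of the plate, 4 mm across, upright within 0.15 rad, not propping the arm; pointer within 3 mm of the rider line, arm below 10 mm/s; fingers on the grip block with over 3 N, button in by over 3.5 mm (all of step 1 and y of pointer in the frame of rider_mark between -0.003 and 0.003 m and velocity of joint stop_slide between -0.01 and 0.01 m/s and value of joint lock_button above 0.0035 m and contact force between the fingers and stop_arm above 3 N and contact force between pin and stop_arm below 0.3 N); the arm keeps its last pose, push and grip.
It fails at once if the rider is shifted by more than 3 mm (distance of rider_mark from where it was at the start of the episode above 0.003 m).
It fails at once if a loose piece on the jig is moved by more than 30 mm (distance of any of strip, offcut, pencil from where it was at the start of the episode above 0.03 m).
It also fails if it takes over 48 s, if anything falls off the work surface, if the arm or the gripper's body presses on something with over 40 N, if the wrist force passes 120 N, or if a joint passes its speed limit or range.

## Working session

There is one attempt and no reset: what is moved stays moved. The work goes in short steps, Python scripts to look and compute and a tool call to move; the robot and the scene stay as the last step left them, time stands still between calls to the robot, and variables do not carry over. Pictures are saved under pics/ and viewed, and the job is handed in when it is done.

Besides the shell and the picture viewer there is one more tool, called by a JSON object that holds its "op" and its "data". send_rows: Moves the arm, as the interface text tells. Its arguments: {"type":"object","properties":{"motion":{"type":"array","items":{"type":"object","properties":{"x":{"type":"number"},"y":{"type":"number"},"z":{"type":"number"},"rx":{"type":"number"},"ry":{"type":"number"},"rz":{"type":"number"},"hand":{"type":"number"}}}},"force":{"type":"number"}},"required":["motion"]}

```bash
ls; mkdir -p pics; cat > h.py <<'E'
import numpy as np, cv2
from scipy.spatial.transform import Rotation as R
from cell import manip, imaging
def snap(n):
    st=manip.read_state(); s=imaging.snapshot(n)
    if 'mount' in s:
        T=np.eye(4);T[:3,:3]=R.from_rotvec(st['tcp_rot']).as_matrix();T[:3,3]=st['eef_pos']
        s['C2W']=T@np.array(s['mount'])
    else:
        T=np.eye(4);T[:3,:3]=cv2.Rodrigues(np.array(s['rvec'],float))[0];T[:3,3]=np.ravel(s['tvec'])
        s['C2W']=np.linalg.inv(T)
    s['K']=np.array(s['intrinsics'])
    return s
def und(s,uv):
    uv=np.atleast_2d(np.array(uv,float)); K=s['K']
    d=np.array([s['k1'],0,0,0],float)
    return cv2.undistortPoints(uv[:,None],K,d)[:,0]
def rays(s,uv):
    p=und(s,uv); d=np.c_[p,np.ones(len(p))]@s['C2W'][:3,:3].T
    return s['C2W'][:3,3],d
def onplane(s,uv,z):
    o,d=rays(s,uv); return o+d*((z-o[2])/d[:,2])[:,None]
def cloud(s):
    h,w=s['range_z'].shape
    u,v=np.meshgrid(np.arange(w),np.arange(h))
    p=und(s,np.c_[u.ravel(),v.ravel()]); z=s['range_z'].ravel()[:,None]
    P=np.c_[p,np.ones(len(p))]*z
    P=P@s['C2W'][:3,:3].T+s['C2W'][:3,3]
    P[z[:,0]==0]=np.nan
    return P.reshape(h,w,3)
def proj(s,P):
    W=np.linalg.inv(s['C2W']); P=np.atleast_2d(P)
    return cv2.projectPoints(P.astype(float),cv2.Rodrigues(W[:3,:3])[0],W[:3,3],s['K'],np.array([s['k1'],0,0,0],float))[0][:,0]
def crop(s,name,x0,y0,x1,y1,k):
    cv2.imwrite('pics/'+name,cv2.resize(s['img'][y0:y1,x0:x1],None,fx=k,fy=k,interpolation=cv2.INTER_CUBIC))
E
python3 - <<'E'
from h import *
import pickle
print(manip.read_state())
for n in ['scene','side','wrist']:
    s=snap(n); cv2.imwrite(f'pics/{n}0.png',s['img']); pickle.dump(s,open(n+'0.pkl','wb')); print(n,s['K'].tolist(),s['k1'],s['C2W'].round(3).tolist())
E
```

```text
pics
{'time': 0.0, 'joint_pos': array([-1.32660831e+00,  4.80830945e-01,  1.59687521e+00, -3.13680961e-06,
        1.06509068e+00, -4.66064347e-02]), 'joint_vel': array([-8.42822581e-04, -8.00688670e-04,  2.22626815e-04, -4.21491566e-05,
       -8.64970286e-04,  6.52144813e-04]), 'joint_efforts': array([-1.13583214e-03, -9.50656056e+01, -4.30181444e+01, -6.44333568e-05,
        1.22577327e-02, -3.29745217e-05]), 'eef_pos': array([ 0.18630064, -0.62239146,  0.30327241]), 'tcp_rot': array([-3.10725817e+00, -4.54999929e-01,  1.90777277e-04]), 'contact_force': array([-1.15138234,  0.4776031 , -0.15413465]), 'ft_torque': array([-0.03908501, -0.0234309 , -0.04197494]), 'gripper_width': 0.08541481715881864}
scene [[452.48558424272056, 0.0, 324.3454496409255], [0.0, 452.48558424272056, 198.54666931632767], [0.0, 0.0, 1.0]] -0.07568979309814042 [[0.051, 0.622, -0.781, 1.103], [0.999, -0.027, 0.044, -0.003], [0.006, -0.782, -0.623, 0.537], [0.0, 0.0, 0.0, 1.0]]
side [[374.9893879733282, 0.0, 319.31642851773114], [0.0, 374.9893879733282, 205.09510388084246], [0.0, 0.0, 1.0]] -0.055881359096748254 [[0.798, -0.45, 0.4, 0.294], [-0.602, -0.614, 0.511, -0.307], [0.016, -0.649, -0.76, 0.573], [0.0, 0.0, 0.0, 1.0]]
wrist [[358.7198012526627, 0.0, 319.11819494183], [0.0, 358.7198012526627, 202.27712193533483], [0.0, 0.0, 1.0]] -0.011944202276263012 [[0.287, -0.923, -0.255, 0.25], [-0.958, -0.277, -0.076, -0.604], [-0.0, 0.266, -0.964, 0.373], [0.0, 0.0, 0.0, 1.0]]
```

View pics/scene0.png

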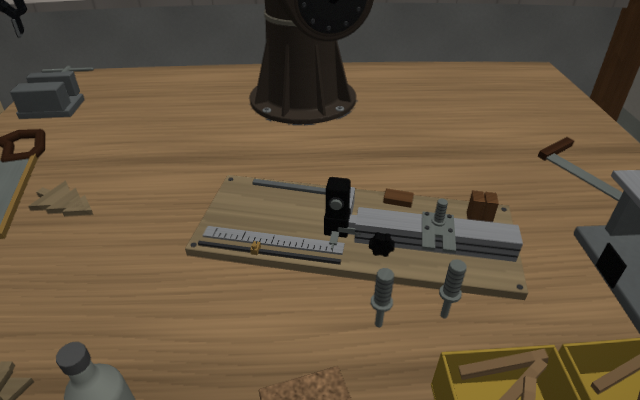

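View pics/side0.png

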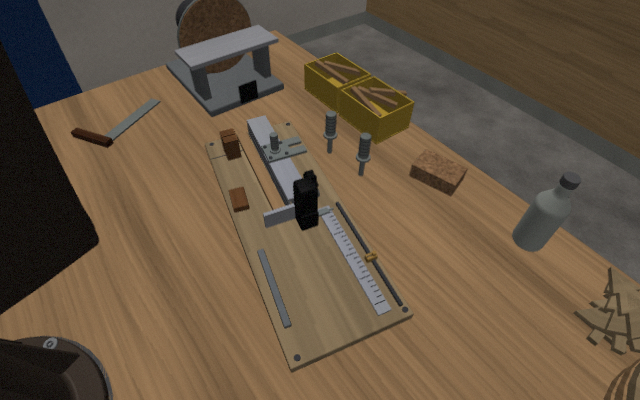

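View pics/wrist0.png

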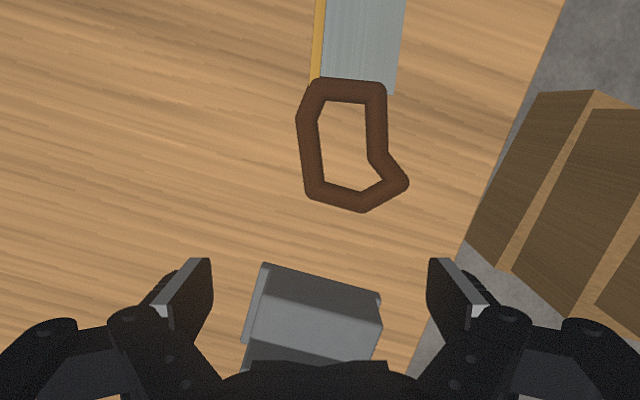

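The pin candidates in the scene view are (440,210) on the plate, and (383,290) and (453,275), two bigger ones off the jig. The one on the plate fits the description, so I'll check it in a crop.

```bash
python3 - <<'E'
from h import *
import pickle
s=pickle.load(open('scene0.pkl','rb')); crop(s,'c1.png',300,160,540,300,3.3)
crop(s,'c3.png',190,165,360,275,4.6)
t=pickle.load(open('side0.pkl','rb')); crop(t,'c2.png',200,100,420,320,2.7)
E
```

```text
(no output)
```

View pics/c1.png

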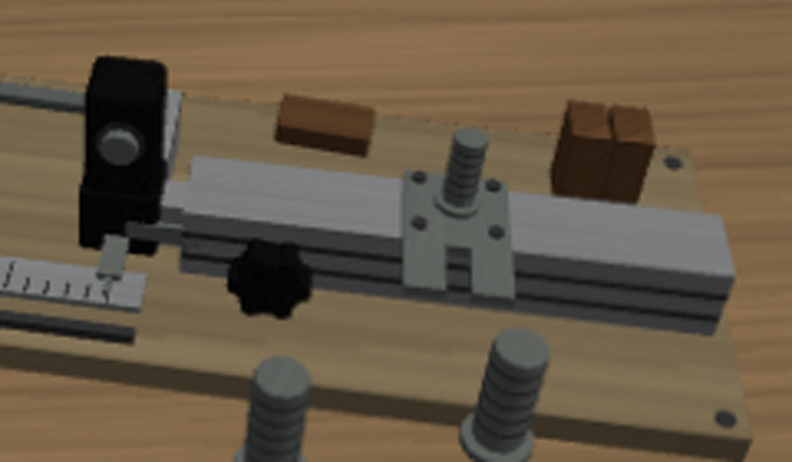

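View pics/c2.png

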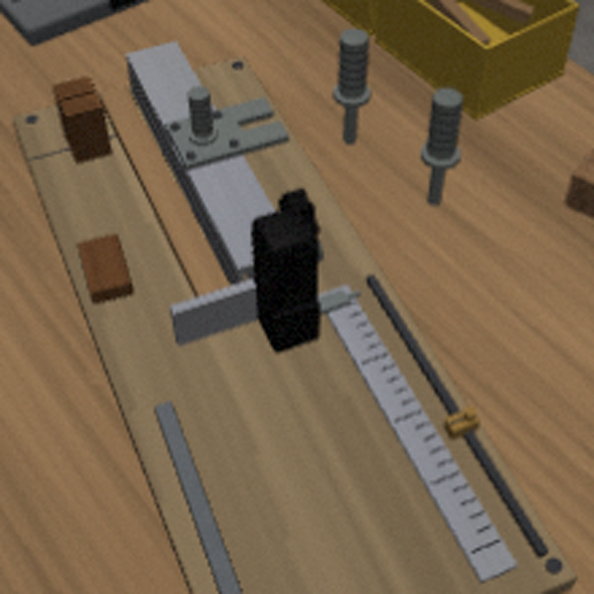

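View pics/c3.png

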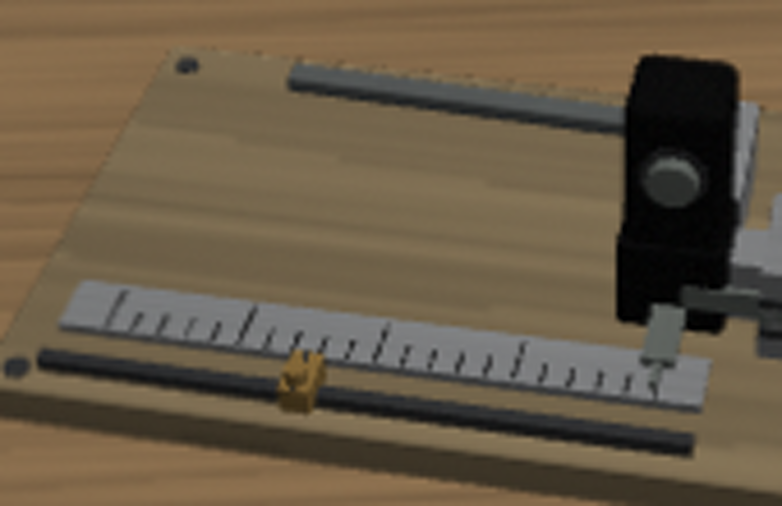

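```bash
python3 - <<'E'
from h import *
import pickle
s=pickle.load(open('scene0.pkl','rb'));t=pickle.load(open('side0.pkl','rb'))
f=lambda p,k,o:np.array(p,float)/k+np.array(o)-0.35
A={'tubeBR':((722,216),.058),'tubeFR':((733,272),.058),'tubeBL':((193,157),.058),'tubeFL':((182,213),.058),'scrF':((725,418),.018),'scrB':((673,162),.018),'pintop':((470,137),.106),'plFL':((403,285),.064),'plFR':((513,297),.064),'plBL':((405,170),.064),'plBR':((505,182),.064),'notL':((446,288),.064),'notR':((472,292),.064),'button':((120,145),.092),'gripTL':((97,62),.12),'gripTR':((163,68),.12)}
for k,(p,z) in A.items(): print(k,f(p,3.3,(300,160)).round(1),onplane(s,f(p,3.3,(300,160)),z)[0].round(4))
B={'scrLB':((187,65),.018),'scrLF':((17,367),.018),'ridertop':((302,355),.031),'pointertip':((656,392),.032)}
for k,(p,z) in B.items(): print(k,f(p,4.6,(190,165)).round(1),onplane(s,f(p,4.6,(190,165)),z)[0].round(4))
C={'tubeB':((128,53),.058),'tubeF':((180,44),.058),'pintop':((201,92),.106),'scr1':((32,119),.018),'scr2':((237,66),.018),'scr3':((553,566),.018),'rider':((461,420),.031),'pointertip':((357,296),.032),'plNF':((288,131),.064),'plFF':((263,99),.064)}
for k,(p,z) in C.items(): print('side',k,f(p,2.7,(200,100)).round(1),onplane(t,f(p,2.7,(200,100)),z)[0].round(4))
for n,q,P in (('scene',s,cloud(s)),('side',t,cloud(t))):
    m=(P[...,2]>.05)&(P[...,2]<.07)&(abs(P[...,1])<.5)&(P[...,0]>.3)&(P[...,0]<.75)
    print(n,m.sum(),np.nanmedian(P[m],axis=0), np.percentile(P[m][:,2],[10,50,90]))
E
```

```text
tubeBR [518.4 225.1] [0.5844 0.339  0.058 ]
tubeFR [521.8 242.1] [0.6232 0.329  0.058 ]
tubeBL [358.1 207.2] [0.5278 0.085  0.058 ]
tubeFL [354.8 224.2] [0.5696 0.0751 0.058 ]
scrF [519.3 286.3] [0.6769 0.3156 0.018 ]
scrB [503.6 208.7] [0.496  0.3571 0.018 ]
pintop [442.1 201.2] [0.5767 0.2063 0.106 ]
plFL [421.8 246. ] [0.6296 0.169  0.064 ]
plFR [455.1 249.6] [0.6397 0.2172 0.064 ]
plBL [422.4 211.2] [0.5497 0.1877 0.064 ]
plBR [452.7 214.8] [0.561  0.2352 0.064 ]
notL [434.8 246.9] [0.6325 0.1882 0.064 ]
notR [442.7 248.1] [0.6356 0.1994 0.064 ]
button [336.  203.6] [0.5582 0.0452 0.092 ]
gripTL [329.  178.4] [0.5297 0.0357 0.12  ]
gripTR [349.  180.3] [0.5359 0.0666 0.12  ]
scrLB [230.3 178.8] [ 0.3821 -0.1474  0.018 ]
scrLF [193.3 244.4] [ 0.5633 -0.188   0.018 ]
ridertop [255.3 241.8] [ 0.5748 -0.0844  0.031 ]
pointertip [332.3 249.9] [0.5993 0.0377 0.032 ]
side tubeB [247.1 119.3] [0.5868 0.3387 0.058 ]
side tubeF [266.3 115.9] [0.6283 0.3237 0.058 ]
side pintop [274.1 133.7] [0.579  0.2067 0.106 ]
side scr1 [211.5 143.7] [0.4993 0.3571 0.018 ]
side scr2 [287.4 124.1] [0.678  0.3153 0.018 ]
side scr3 [404.5 309.3] [ 0.5644 -0.187   0.018 ]
side rider [370.4 255.2] [ 0.582  -0.0839  0.031 ]
side pointertip [331.9 209.3] [0.5917 0.0352 0.032 ]
side plNF [306.3 148.2] [0.633  0.1744 0.064 ]
side plFF [297.1 136.3] [0.6393 0.2169 0.064 ]
scene 5744 [0.58626278 0.19580583 0.05844483] [0.05356238 0.05844483 0.06537976]
side 3332 [0.57981886 0.17736746 0.05794146] [0.05394487 0.05794146 0.0661396 ]
```

Both static views agree: yaw is about -12.7°, the bore is near (0.578, 0.2065), the mouth-to-bore distance is 130 mm, and the notch gap is where expected. The pin on the plate is the small one. Next I'll go to a hover and refine with the wrist camera.

```bash
cat >> h.py <<'E'
YAW=np.radians(-12.7)
def Rt(yaw):  # tool down, tool y along angle yaw
    y=np.array([np.cos(yaw),np.sin(yaw),0]);z=np.array([0,0,-1.]);return np.c_[np.cross(y,z),y,z]
def plan(wps,yaws,p0=None,R0=None):
    st=manip.read_state()
    p=st['eef_pos'] if p0 is None else np.array(p0); Rr=R.from_rotvec(st['tcp_rot']).as_matrix() if R0 is None else R0
    for w,yw in zip(wps,yaws):
        w=np.array(w);T=Rt(yw); rv=R.from_matrix(Rr.T@T).as_rotvec(degrees=True)
        d=(w-p)*100; n=int(np.ceil(max(np.linalg.norm(d)/4.0,np.linalg.norm(rv)/6.9,1)))
        out=[]
        Rc=Rr.copy()
        for i in range(n):
            out.append(np.r_[Rc.T@(d/n),rv/n]); Rc=Rc@R.from_rotvec(rv/n,degrees=True).as_matrix()
        print('->',w.round(4),n); print(np.array(out).round(2))
        p,Rr=w,T
E
python3 - <<'E'
from h import *
import pickle
s=pickle.load(open('scene0.pkl','rb'))
for uv in [(380,325),(445,315)]:
    P=onplane(s,uv,0.0)[0]; d=P[:2]-[.5487,.08]; a=YAW; print(P, d@[np.cos(a),np.sin(a)], d@[-np.sin(a),np.cos(a)])
for uv in [(385,273),(457,265)]: print([onplane(s,uv,z)[0].round(3) for z in(.05,.1,.15)])
plan([(.45,-.40,.30),(.56,-.1,.30),(.560,.15,.27)],[YAW]*3)
E
```

```text
[0.72065603 0.09832743 0.        ] 0.16371982981396913 0.055682925288409256
[0.70870116 0.19557381 0.        ] 0.13067819950517756 0.14792189332857758
[array([0.668, 0.109, 0.05 ]), array([0.712, 0.097, 0.1  ]), array([0.757, 0.086, 0.15 ])]
[array([0.658, 0.218, 0.05 ]), array([0.703, 0.195, 0.1  ]), array([0.749, 0.172, 0.15 ])]
-> [ 0.45 -0.4   0.3 ] 9
[[ 3.52 -1.53  0.04 -0.01 -0.   -6.74]
 [ 3.67 -1.11  0.04 -0.01 -0.   -6.74]
 [ 3.77 -0.67  0.04 -0.01 -0.   -6.74]
 [ 3.83 -0.22  0.04 -0.01 -0.   -6.74]
 [ 3.83  0.23  0.04 -0.01 -0.   -6.74]
 [ 3.77  0.68  0.04 -0.01 -0.   -6.74]
 [ 3.67  1.12  0.04 -0.01 -0.   -6.74]
 [ 3.51  1.54  0.04 -0.01 -0.   -6.74]
 [ 3.31  1.94  0.04 -0.01 -0.   -6.74]]
-> [ 0.56 -0.1   0.3 ] 8
[[3.96 0.52 0.   0.   0.   0.  ]
 [3.96 0.52 0.   0.   0.   0.  ]
 [3.96 0.52 0.   0.   0.   0.  ]
 [3.96 0.52 0.   0.   0.   0.  ]
 [3.96 0.52 0.   0.   0.   0.  ]
 [3.96 0.52 0.   0.   0.   0.  ]
 [3.96 0.52 0.   0.   0.   0.  ]
 [3.96 0.52 0.   0.   0.   0.  ]]
-> [0.56 0.15 0.27] 7
[[ 3.48 -0.79  0.43  0.    0.    0.  ]
 [ 3.48 -0.79  0.43  0.    0.    0.  ]
 [ 3.48 -0.79  0.43  0.    0.    0.  ]
 [ 3.48 -0.79  0.43  0.    0.    0.  ]
 [ 3.48 -0.79  0.43  0.    0.    0.  ]
 [ 3.48 -0.79  0.43  0.    0.    0.  ]
 [ 3.48 -0.79  0.43  0.    0.    0.  ]]
```

{"op": "send_rows", "data": {"motion": [{"x":3.5,"y":-1.5,"rz":-6.74},{"x":3.7,"y":-1.1,"rz":-6.74},{"x":3.8,"y":-0.7,"rz":-6.74},{"x":3.8,"y":-0.2,"rz":-6.74},{"x":3.8,"y":0.2,"rz":-6.74}]}}

```text
validation failed for argument at $.mo...
```

{"op": "send_rows", "data": {"motion": [{"x":3.8,"y":0.7,"rz":-6.74},{"x":3.7,"y":1.1,"rz":-6.74},{"x":3.5,"y":1.5,"rz":-6.74},{"x":3.3,"y":1.9,"rz":-6.74},{"x":4,"y":0.5}]}}

```text
validation failed for argument at $.mo...
```

{"op": "send_rows", "data": {"motion": [{"x":4,"y":0.5},{"x":4,"y":0.5},{"x":4,"y":0.5},{"x":4,"y":0.5},{"x":4,"y":0.5}]}}

```text
validation failed for argument at $.mo...
```

{"op": "send_rows", "data": {"motion": [{"x":4,"y":0.5},{"x":4,"y":0.5},{"x":2},{"x":0}]}}

```text
validation failed for argument at $.mo...
```

{"op": "send_rows", "data": {"motion": [{"x":3.5,"y":-1.5,"z":0,"rx":0,"ry":0,"rz":-6.74,"hand":8.5},{"x":3.7,"y":-1.1,"z":0,"rx":0,"ry":0,"rz":-6.74,"hand":8.5},{"x":3.8,"y":-0.7,"z":0,"rx":0,"ry":0,"rz":-6.74,"hand":8.5},{"x":3.8,"y":-0.2,"z":0,"rx":0,"ry":0,"rz":-6.74,"hand":8.5},{"x":3.8,"y":0.2,"z":0,"rx":0,"ry":0,"rz":-6.74,"hand":8.5}]}}

```text
time: 0.57
eef_pos: [0.3336, -0.4978, 0.3037]
tcp_rot: [-2.839, -1.344, -0.0]
contact_force: [0.7, -0.1, -0.2]
gripper_width: 0.0852
```

{"op": "send_rows", "data": {"motion": [{"x":3.8,"y":0.7,"z":0,"rx":0,"ry":0,"rz":-6.74,"hand":8.5},{"x":3.7,"y":1.1,"z":0,"rx":0,"ry":0,"rz":-6.74,"hand":8.5},{"x":3.5,"y":1.5,"z":0,"rx":0,"ry":0,"rz":-6.74,"hand":8.5},{"x":3.3,"y":1.9,"z":0,"rx":0,"ry":0,"rz":-6.74,"hand":8.5},{"x":4,"y":0.5,"z":0,"rx":0,"ry":0,"rz":0,"hand":8.5}]}}

```text
time: 0.98
eef_pos: [0.466, -0.3617, 0.3039]
tcp_rot: [2.443, 1.972, 0.001]
contact_force: [0.6, 1.0, -0.8]
gripper_width: 0.0849
```

{"op": "send_rows", "data": {"motion": [{"x":4,"y":0.5,"z":0,"rx":0,"ry":0,"rz":0,"hand":8.5},{"x":4,"y":0.5,"z":0,"rx":0,"ry":0,"rz":0,"hand":8.5},{"x":4,"y":0.5,"z":0,"rx":0,"ry":0,"rz":0,"hand":8.5},{"x":4,"y":0.5,"z":0,"rx":0,"ry":0,"rz":0,"hand":8.5},{"x":4,"y":0.5,"z":0,"rx":0,"ry":0,"rz":0,"hand":8.5}]}}

```text
time: 1.4
eef_pos: [0.5315, -0.1702, 0.3038]
tcp_rot: [-2.453, -1.962, 0.0]
contact_force: [0.9, -0.7, 0.0]
gripper_width: 0.0853
```

{"op": "send_rows", "data": {"motion": [{"x":4,"y":0.5,"z":0,"rx":0,"ry":0,"rz":0,"hand":8.5},{"x":2,"y":0,"z":0,"rx":0,"ry":0,"rz":0,"hand":8.5},{"x":0,"y":0,"z":0,"rx":0,"ry":0,"rz":0,"hand":8.5}]}}

```text
time: 1.65
eef_pos: [0.5501, -0.1108, 0.3037]
tcp_rot: [-2.449, -1.966, -0.001]
contact_force: [-0.4, 0.8, -0.7]
gripper_width: 0.0851
```

```bash
python3 - <<'E'
from h import *
import pickle
s=snap('wrist');cv2.imwrite('pics/w1.png',s['img']);pickle.dump(s,open('w1.pkl','wb'))
st=manip.read_state();print(st['eef_pos'],st['joint_pos'],st['time'])
E
```

```text
[ 0.54970133 -0.11261076  0.30376602] [-2.56177110e-01  3.56684960e-01  1.80274931e+00  2.00518903e-04
  9.82497889e-01 -3.82877087e-02] 1.7
```

View pics/w1.png

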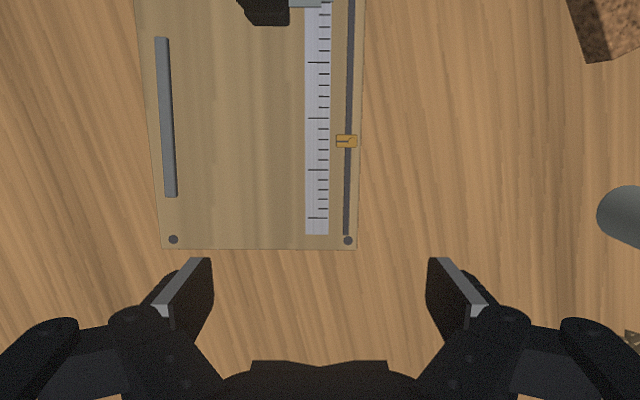

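The wrist view shows the rider at (346,141), about 22 mm past the long tick at row 118, so roughly 122 mm out. On to the plate.

{"op": "send_rows", "data": {"motion": [{"x":4,"y":-0.4,"z":0,"rx":0,"ry":0,"rz":0,"hand":8.5},{"x":4,"y":-0.4,"z":0,"rx":0,"ry":0,"rz":0,"hand":8.5},{"x":4,"y":-0.4,"z":0,"rx":0,"ry":0,"rz":0,"hand":8.5},{"x":4,"y":-0.4,"z":0,"rx":0,"ry":0,"rz":0,"hand":8.5},{"x":4,"y":-0.4,"z":0,"rx":0,"ry":0,"rz":0,"hand":6}]}}

```text
time: 2.12
eef_pos: [0.5737, 0.0854, 0.3039]
tcp_rot: [2.454, 1.961, -0.0]
contact_force: [0.2, 0.0, -0.3]
gripper_width: 0.075
```

{"op": "send_rows", "data": {"motion": [{"x":3,"y":0,"z":0,"rx":0,"ry":0,"rz":0,"hand":6},{"x":0,"y":0,"z":0,"rx":0,"ry":0,"rz":0,"hand":6},{"x":0,"y":0,"z":0,"rx":0,"ry":0,"rz":0,"hand":6}]}}

```text
time: 2.37
eef_pos: [0.5805, 0.1146, 0.3036]
tcp_rot: [-2.451, -1.965, 0.001]
contact_force: [-0.3, 0.3, -0.4]
gripper_width: 0.0597
```

```bash
python3 - <<'E'
from h import *
import pickle
s=snap('wrist');cv2.imwrite('pics/w2.png',s['img']);pickle.dump(s,open('w2.pkl','wb'))
st=manip.read_state();print(st['eef_pos'],st['joint_pos'],st['time'])
E
```

```text
[0.58028802 0.11353055 0.30358938] [ 1.42139652e-01  3.98834543e-01  1.73496496e+00 -4.69767163e-04
  1.00845088e+00  3.63076890e-01] 2.4167
```

View pics/w2.png

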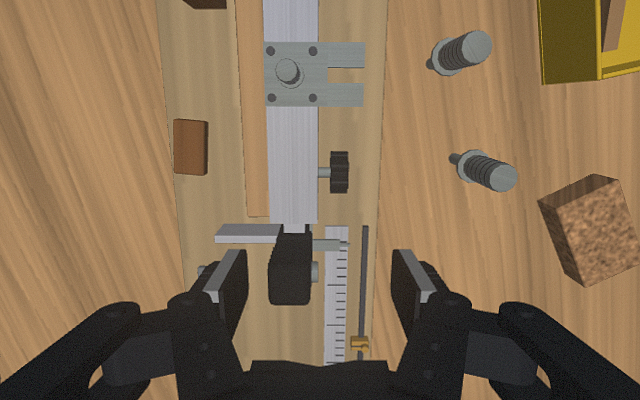

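```bash
python3 - <<'E'
from h import *
import pickle
s=pickle.load(open('w2.pkl','rb')); crop(s,'c4.png',250,30,390,120,5.6); crop(s,'c5.png',260,220,380,360,4.2)
E
```

```text
(no output)
```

View pics/c4.png

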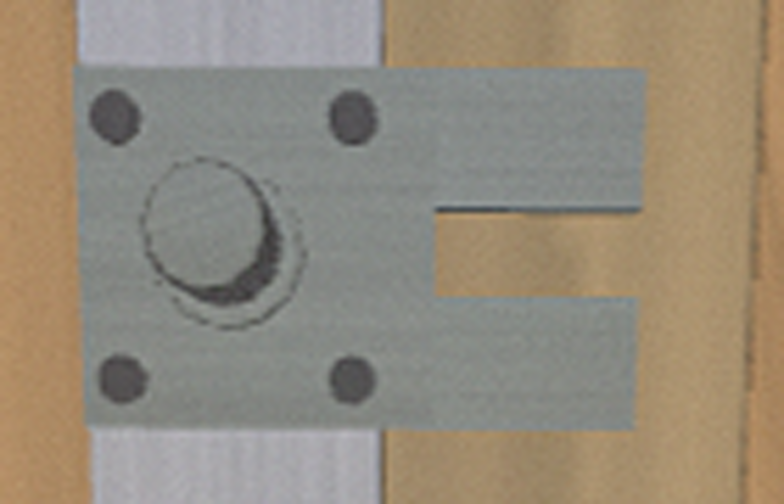

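View pics/c5.png

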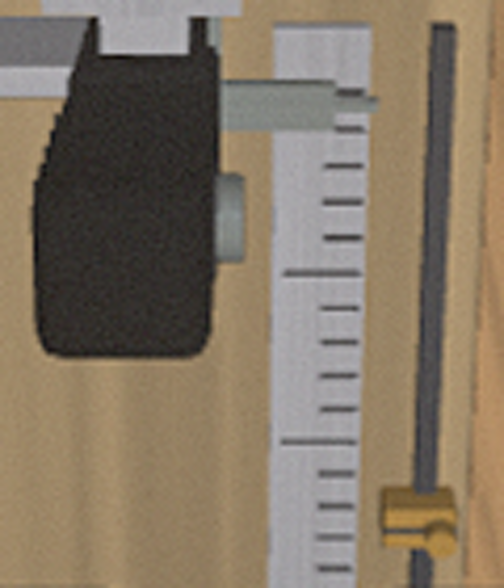

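```bash
python3 - <<'E'
from h import *
import pickle
s=pickle.load(open('w2.pkl','rb'))
f=lambda p,k,o:np.array(p,float)/k+np.array(o)-0.4
a=YAW; jx=np.array([np.cos(a),np.sin(a)]);jy=np.array([-np.sin(a),np.cos(a)])
def pr(n,p,k,o,z):
    P=onplane(s,f(p,k,o),z)[0]; d=P[:2]-[.578,.2065]; print(n,P.round(4),'jig rel bore',(d@jx).round(4),(d@jy).round(4)); return P
o=(250,30)
for n,p,z in [('plTL',(75,67),.064),('plTR',(646,70),.064),('plBR',(634,430),.064),('plBL',(88,428),.064),('notT',(540,210),.064),('notB',(540,296),.064),('notIn',(436,253),.064),('mTR',(641,210),.064),('mBR',(637,296),.064),('pintop',(203,222),.106),('flange',(231,247),.068)]: pr(n,p,5.6,o,z)
o=(260,220)
for n,p,z in [('gripFL',(42,345),.12),('gripFR',(212,345),.12),('button',(244,217),.092),('ptip',(374,101),.032),('rid top far',(420,491),.031),('rid top near',(418,530),.031),('tick0',(350,92),.025),('t50',(320,272),.025),('t100',(318,441),.025)]: pr(n,p,4.2,o,z)
P=cloud(s); print(np.nanmedian(P[38:48,300:330],axis=(0,1)))
E
```

```text
plTL [0.5613 0.2358 0.064 ] jig rel bore -0.0228 0.0249
plTR [0.6404 0.2177 0.064 ] jig rel bore 0.0585 0.0247
plBR [0.6295 0.1694 0.064 ] jig rel bore 0.0584 -0.0249
plBL [0.5504 0.1873 0.064 ] jig rel bore -0.0227 -0.0248
notT [0.622  0.2026 0.064 ] jig rel bore 0.0438 0.0059
notB [0.6196 0.191  0.064 ] jig rel bore 0.044 -0.006
notIn [0.6061 0.2001 0.064 ] jig rel bore 0.0288 -0.0001
mTR [0.6363 0.1994 0.064 ] jig rel bore 0.0584 0.0059
mBR [0.6335 0.1879 0.064 ] jig rel bore 0.0582 -0.0059
pintop [0.5769 0.2073 0.106 ] jig rel bore -0.0013 0.0005
flange [0.5774 0.207  0.068 ] jig rel bore -0.0007 0.0004
gripFL [0.5234 0.0402 0.12  ] jig rel bore -0.0168 -0.1742
gripFR [0.5547 0.0333 0.12  ] jig rel bore 0.0153 -0.1741
button [0.5632 0.0444 0.092 ] jig rel bore 0.0212 -0.1614
ptip [0.5939 0.0387 0.032 ] jig rel bore 0.0524 -0.1602
rid top far [ 0.5842 -0.0721  0.031 ] jig rel bore 0.0673 -0.2705
rid top near [ 0.5814 -0.0838  0.031 ] jig rel bore 0.0671 -0.2825
tick0 [0.5885 0.0394 0.025 ] jig rel bore 0.047 -0.1607
t50 [ 0.5712 -0.0072  0.025 ] jig rel bore 0.0403 -0.2099
t100 [ 0.5605 -0.0556  0.025 ] jig rel bore 0.0405 -0.2595
[0.60116005 0.22692968 0.06234319]
```

```bash
python3 - <<'E'
from h import *
import pickle
s=pickle.load(open('w1.pkl','rb')); crop(s,'c6.png',290,0,370,160,5); crop(s,'c7.png',325,125,365,155,18)
E
```

```text
(no output)
```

View pics/c7.png

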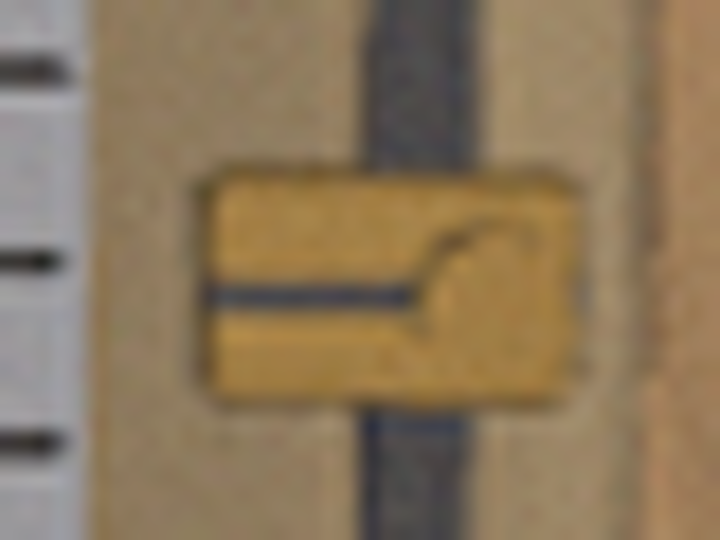

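View pics/c6.png

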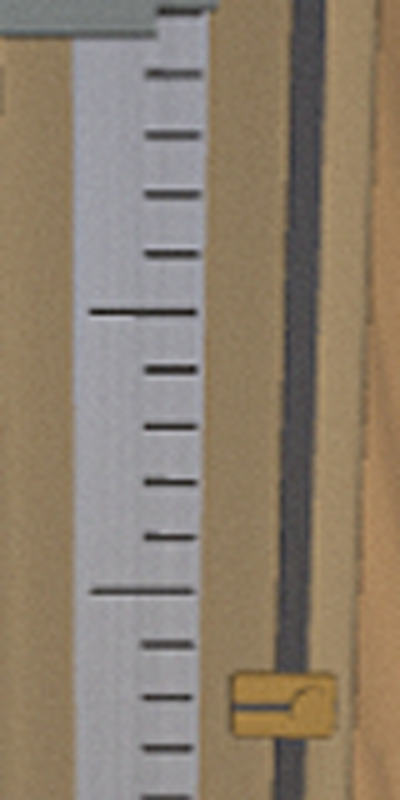

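```bash
python3 - <<'E'
from h import *
import pickle
s=pickle.load(open('w1.pkl','rb'))
a=YAW; jx=np.array([np.cos(a),np.sin(a)]);jy=np.array([-np.sin(a),np.cos(a)]); B=np.array([.5768,.2068])
f=lambda p,k,o:np.array(p,float)/k+np.array(o)-.5+.5/k
for n,p,k,o,z in [('mark',(305,297),18,(325,125),.031),('t120',(30,262),18,(325,125),.023),('t130',(30,443),18,(325,125),.023),('t50',(140,312),5,(290,0),.023),('t100',(140,591),5,(290,0),.023),('t10',(170,74),5,(290,0),.023)]:
    P=onplane(s,f(p,k,o),z)[0];d=P[:2]-B;print(n,P.round(4),d@jx,d@jy)
C=cloud(s);print(C[142,345],C[118,320],C[100,290])
for p in [(170,5)]: pass
E
```

```text
mark [ 0.5773 -0.0834  0.031 ] 0.06426496131876308 -0.2830416121606934
t120 [ 0.5635 -0.0793  0.023 ] 0.049963316066096886 -0.282034524186944
t130 [ 0.5615 -0.0888  0.023 ] 0.050050719100715825 -0.2917126934673966
t50 [ 0.5706 -0.0093  0.023 ] 0.041471741298395814 -0.21220877487976691
t100 [ 0.5598 -0.058   0.023 ] 0.04161093747641028 -0.2620329863705972
t10 [0.5844 0.0283 0.023 ] 0.04668248008027042 -0.17248459341259154
[ 0.58036165 -0.08510854  0.03054895] [ 0.56196964 -0.05866682  0.02238134] [ 0.53749004 -0.03625769  0.0160716 ]
```

{"op": "send_rows", "data": {"motion": [{"x":3,"y":-0.8,"z":2,"rx":0,"ry":0,"rz":0,"hand":5},{"x":3,"y":-0.8,"z":2,"rx":0,"ry":0,"rz":0,"hand":5},{"x":3,"y":-0.8,"z":2,"rx":0,"ry":0,"rz":0,"hand":5},{"x":0,"y":0,"z":3,"rx":0,"ry":0,"rz":0,"hand":5},{"x":0,"y":0,"z":0,"rx":0,"ry":0,"rz":0,"hand":5}]}}

```text
time: 2.83
eef_pos: [0.5745, 0.2059, 0.2093]
tcp_rot: [-2.451, -1.961, 0.01]
contact_force: [-2.3, -0.9, -1.4]
gripper_width: 0.0503
```

{"op": "send_rows", "data": {"motion": [{"x":0,"y":0,"z":0,"rx":0,"ry":0,"rz":0,"hand":5}]}}

```text
time: 2.92
eef_pos: [0.576, 0.2054, 0.213]
tcp_rot: [-2.453, -1.961, 0.005]
contact_force: [0.4, -1.0, 0.6]
gripper_width: 0.0504
```

```bash
python3 - <<'E'
from h import *
import pickle
s=snap('wrist');cv2.imwrite('pics/w3.png',s['img'])
st=manip.read_state();print(st['eef_pos'],st['tcp_rot'],st['time'])
R0=R.from_rotvec(st['tcp_rot']).as_matrix(); print((R0.T@(np.array([.5768,.2068,.148])-st['eef_pos'])*100).round(2), np.degrees(np.arctan2(R0[1,1],R0[0,1])))
E
```

```text
[0.57692274 0.205452   0.21444768] [-2.45449895e+00 -1.96077464e+00  1.56788574e-03] 2.9667
[ 0.13 -0.04  6.64] -12.76084943637032
```

View pics/w3.png

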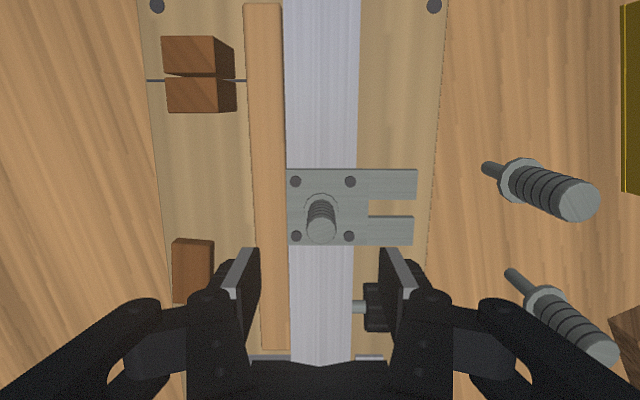

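The pin at (321,215) is centred between the fingers, whose midline is about column 320. Descending to grasp.

{"op": "send_rows", "data": {"motion": [{"x":0.1,"y":0,"z":2.2,"rx":0,"ry":0,"rz":0,"hand":5},{"x":0,"y":0,"z":2.2,"rx":0,"ry":0,"rz":0,"hand":4},{"x":0,"y":0,"z":2.2,"rx":0,"ry":0,"rz":0,"hand":3.5},{"x":0,"y":0,"z":0,"rx":0,"ry":0,"rz":0,"hand":3},{"x":0,"y":0,"z":0,"rx":0,"ry":0,"rz":0,"hand":3}], "force": 30}}

```text
time: 3.38
eef_pos: [0.5774, 0.207, 0.149]
tcp_rot: [2.455, 1.961, -0.0]
contact_force: [1.1, 0.7, 0.3]
gripper_width: 0.0297
```

```bash
python3 - <<'E'
from h import *
s=snap('wrist');cv2.imwrite('pics/w4.png',s['img'])
st=manip.read_state();print(st['eef_pos'],st['contact_force'],st['gripper_width'],st['time'])
s=snap('side');crop(s,'sd4.png',200,60,400,210,4)
E
```

```text
[0.57793379 0.20734893 0.1497952 ] [-0.38906585 -0.13733138  0.62102397] 0.02986712794500166 3.4333
```

View pics/w4.png

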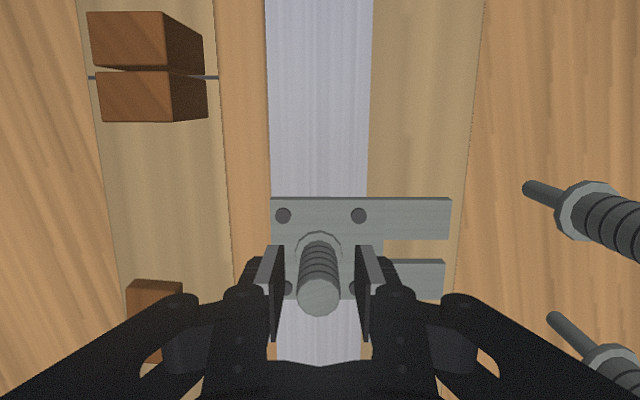

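View pics/sd4.png

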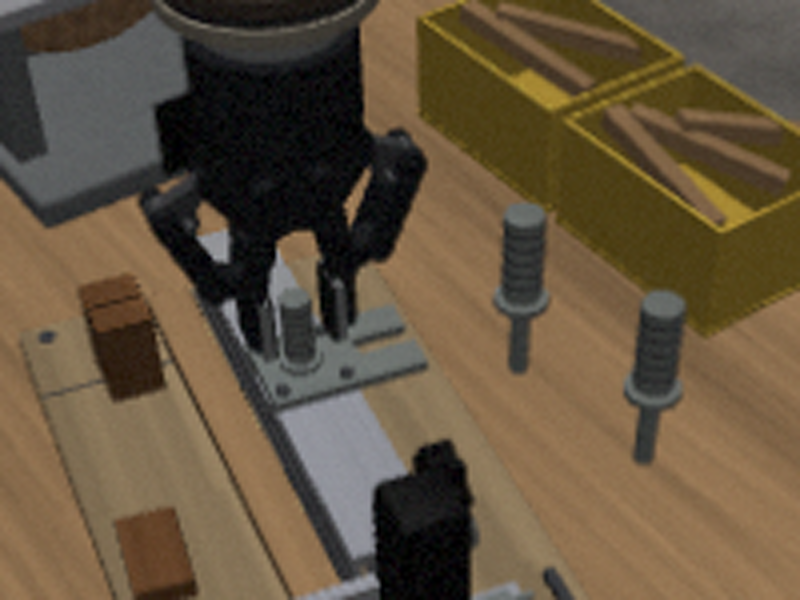

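The pin sits between the pads. Closing on it.

{"op": "send_rows", "data": {"motion": [{"x":0,"y":0,"z":0.1,"rx":0,"ry":0,"rz":0,"hand":1.2},{"x":0,"y":0,"z":0,"rx":0,"ry":0,"rz":0,"hand":1.2},{"x":0,"y":0,"z":0,"rx":0,"ry":0,"rz":0,"hand":1.2},{"x":0,"y":0,"z":0,"rx":0,"ry":0,"rz":0,"hand":1.2},{"x":0,"y":0,"z":0,"rx":0,"ry":0,"rz":0,"hand":1.2}], "force": 30}}

```text
time: 3.9
eef_pos: [0.5779, 0.2082, 0.1487]
tcp_rot: [2.452, 1.962, 0.004]
contact_force: [-0.1, -3.6, 9.2]
gripper_width: 0.0151
```

{"op": "send_rows", "data": {"motion": [{"x":0,"y":0,"z":-1,"rx":0,"ry":0,"rz":0,"hand":1},{"x":0,"y":0,"z":-1,"rx":0,"ry":0,"rz":0,"hand":1},{"x":0,"y":0,"z":-1,"rx":0,"ry":0,"rz":0,"hand":1},{"x":0,"y":0,"z":-1.2,"rx":0,"ry":0,"rz":0,"hand":1},{"x":0,"y":0,"z":0,"rx":0,"ry":0,"rz":0,"hand":1}]}}

```text
time: 4.32
eef_pos: [0.5781, 0.2086, 0.1921]
tcp_rot: [2.452, 1.962, 0.006]
contact_force: [1.7, 0.3, -0.8]
gripper_width: 0.0152
```

```bash
python3 - <<'E'
from h import *
s=snap('wrist');cv2.imwrite('pics/w5.png',s['img'])
st=manip.read_state();print(st['eef_pos'],st['contact_force'],st['gripper_width'],st['time'])
s=snap('side');crop(s,'sd5.png',200,60,400,210,4)
E
```

```text
[0.57772635 0.2084278  0.19084923] [ 0.14330809 -0.16430598 -1.63394592] 0.014888483376324707 4.3667
```

View pics/sd5.png

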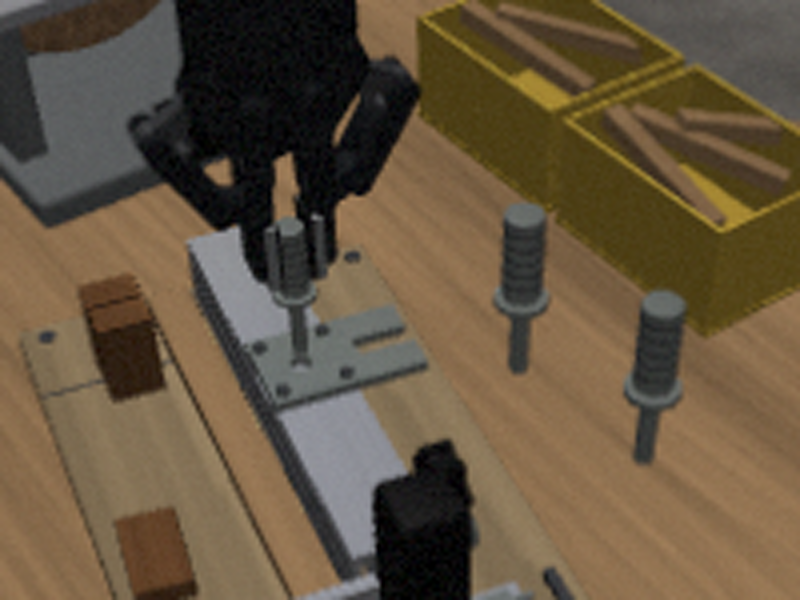

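View pics/w5.png

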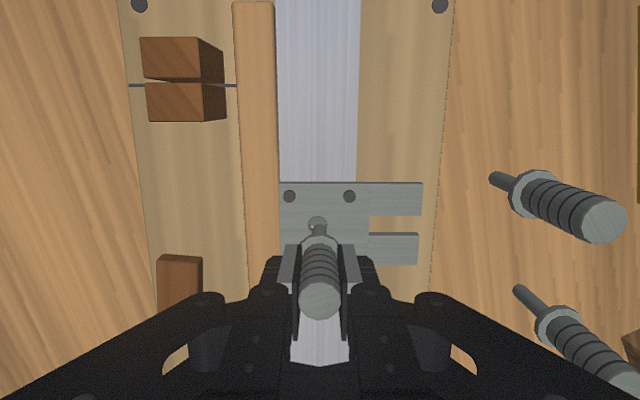

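Lifted clear and upright. A bit higher, then 42 mm across.

{"op": "send_rows", "data": {"motion": [{"x":0,"y":0,"z":-0.8,"rx":0,"ry":0,"rz":0,"hand":1},{"x":0,"y":1.4,"z":0,"rx":0,"ry":0,"rz":0,"hand":1},{"x":0,"y":1.4,"z":0,"rx":0,"ry":0,"rz":0,"hand":1},{"x":0,"y":1.4,"z":0,"rx":0,"ry":0,"rz":0,"hand":1},{"x":0,"y":0,"z":0,"rx":0,"ry":0,"rz":0,"hand":1}]}}

```text
time: 4.83
eef_pos: [0.6199, 0.1984, 0.197]
tcp_rot: [2.453, 1.961, 0.002]
contact_force: [-0.1, -1.7, -1.3]
gripper_width: 0.0149
```

{"op": "send_rows", "data": {"motion": [{"x":0,"y":0,"z":0,"rx":0,"ry":0,"rz":0,"hand":1},{"x":0,"y":0,"z":0,"rx":0,"ry":0,"rz":0,"hand":1}]}}

```text
time: 5.0
eef_pos: [0.6171, 0.1989, 0.1966]
tcp_rot: [-2.453, -1.962, 0.002]
contact_force: [-0.8, -0.6, -1.0]
gripper_width: 0.0149
```

```bash
python3 - <<'E'
from h import *
import pickle
w=snap('wrist');crop(w,'w6.png',260,170,460,320,4)
st=manip.read_state();print(st['eef_pos'],st['tcp_rot'],st['contact_force'],st['gripper_width'],st['time'])
s=snap('side');crop(s,'sd6.png',230,80,370,185,5.6)
c=snap('scene');crop(c,'sc6.png',380,140,520,260,5); pickle.dump((w,s,c),open('p6.pkl','wb'))
E
```

```text
[0.61698342 0.19896248 0.19661974] [-2.45257315e+00 -1.96238545e+00  1.77874814e-03] [ 1.08681431  0.6649363  -1.33689353] 0.014747718898239972 5.05
```

View pics/w6.png

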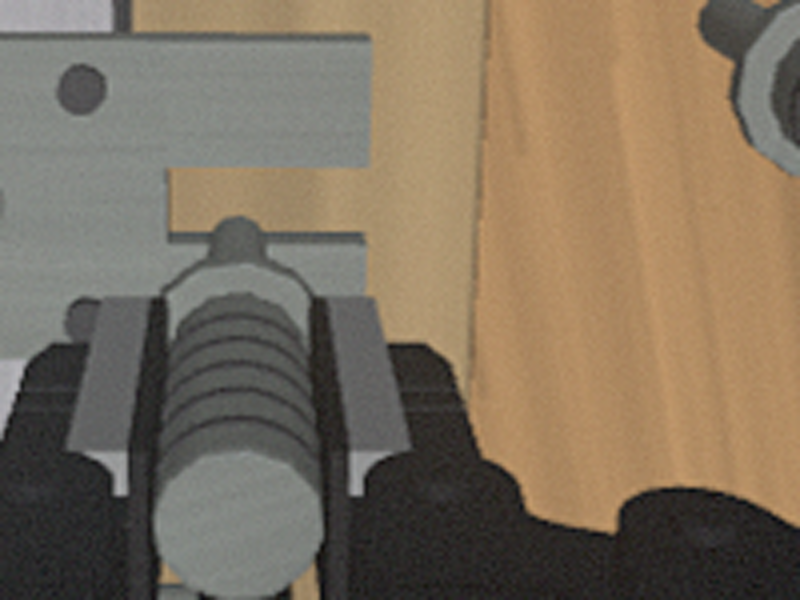

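View pics/sd6.png

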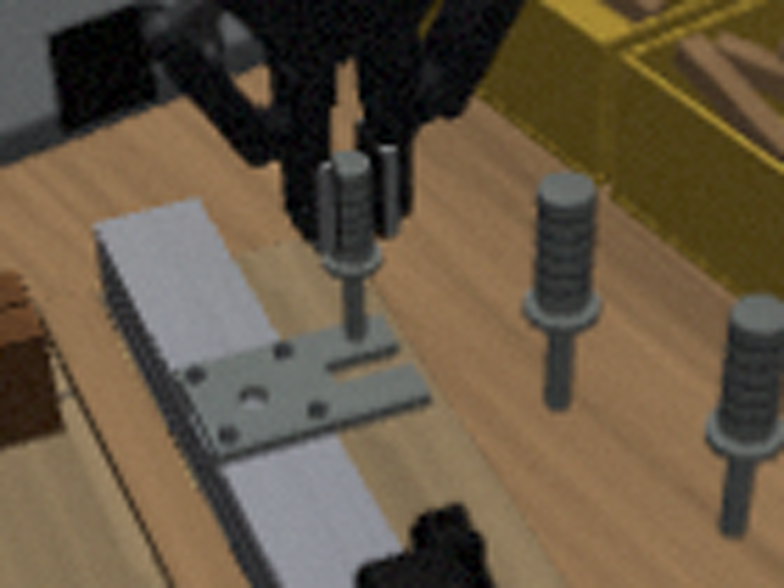

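View pics/sc6.png

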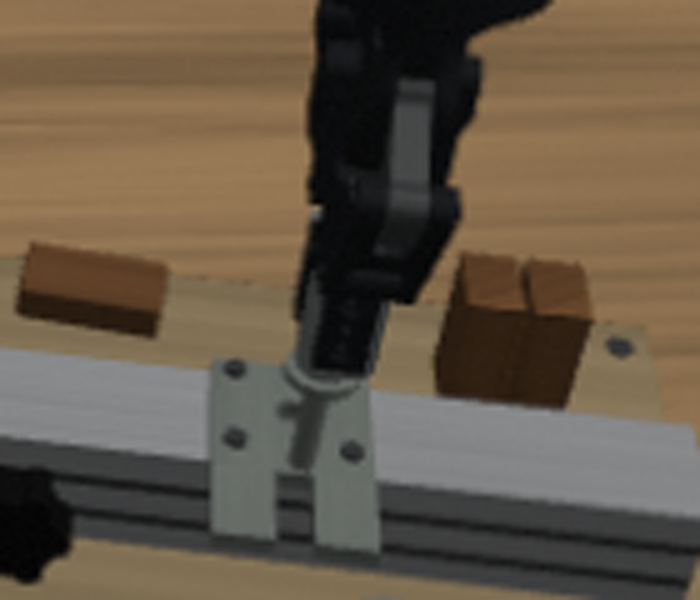

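```bash
cat >> h.py <<'E'
def tri(s1,u1,s2,u2):
    o1,d1=rays(s1,u1);o2,d2=rays(s2,u2);d1=d1[0];d2=d2[0]
    A=np.c_[d1,-d2];t=np.linalg.lstsq(A,o2-o1,rcond=None)[0]
    p,q=o1+t[0]*d1,o2+t[1]*d2
    return (p+q)/2,np.linalg.norm(p-q)
jx=np.array([np.cos(YAW),np.sin(YAW)]);jy=np.array([-np.sin(YAW),np.cos(YAW)])
BORE=np.array([.5768,.2068]); NOTCH=BORE+.042*jx
def jn(P,O): d=np.array(P)[:2]-O; return np.r_[d@jx,d@jy].round(4)
def cp(p,k,o): return np.array(p,float)/k+np.array(o)-.5+.5/k
E
python3 - <<'E'
from h import *
import pickle
w,s,c=pickle.load(open('p6.pkl','rb'))
for n,a,b in [('tip',(355,335),(302,463)),('flange mid',(350,262),(327,380))]:
    P,e=tri(s,cp(a,5.6,(230,80)),c,cp(b,5,(380,140)));print(n,P.round(4),e,jn(P,NOTCH))
# wrist: pin top at z, tip
wf=lambda p:cp(p,4,(260,170))
zt=.0640+.0435+.0065
for n,p,z in [('tip',(238,235),None),('notch far',(270,167),.064),('notch near',(270,240),.064),('inner',(168,204),.064),('mouth',(368,204),.064)]:
    for zz in ([.078,.082] if z is None else [z]):
        P=onplane(w,wf(p),zz)[0];print(n,P.round(4),jn(P,NOTCH))
P=onplane(w,wf((240,522)),.064+.042+.0485)[0];print('top',P,jn(P,NOTCH))
for n,p in [('bore side',(255,397))]: print(jn(onplane(s,cp(p,5.6,(230,80)),.064)[0],BORE))
E
```

```text
tip [0.6167 0.1977 0.0791] 0.0006182514278377986 [-0.0011 -0.0001]
flange mid [0.6167 0.1993 0.1115] 0.0002291104089790915 [-0.0014  0.0015]
tip [0.6167 0.1987 0.078 ] [-0.0013  0.0008]
tip [0.617  0.2001 0.082 ] [-0.0013  0.0023]
notch far [0.6225 0.2031 0.064 ] [0.0034 0.0064]
notch near [0.6201 0.192  0.064 ] [ 0.0035 -0.0049]
inner [0.6066 0.2008 0.064 ] [-0.0117  0.0007]
mouth [0.6354 0.1943 0.064 ] [0.0179 0.0007]
top [0.61725496 0.19935843 0.1545    ] [-0.0009  0.0016]
[ 0.0008 -0.0006]
```

The pin tip is about 1 mm from the notch centre. I'll trim by 0.7 mm and lower.

{"op": "send_rows", "data": {"motion": [{"x":-0.07,"y":0.1,"z":0,"rx":0,"ry":0,"rz":0,"hand":1},{"x":0,"y":0,"z":1,"rx":0,"ry":0,"rz":0,"hand":1},{"x":0,"y":0,"z":1,"rx":0,"ry":0,"rz":0,"hand":1},{"x":0,"y":0,"z":0.5,"rx":0,"ry":0,"rz":0,"hand":1},{"x":0,"y":0,"z":0,"rx":0,"ry":0,"rz":0,"hand":1}]}}

```text
time: 5.57
eef_pos: [0.6177, 0.1978, 0.1698]
tcp_rot: [-2.452, -1.962, 0.004]
contact_force: [-1.3, 0.4, -1.4]
gripper_width: 0.015
```

```bash
python3 - <<'E'
from h import *
w=snap('wrist');crop(w,'w7.png',260,170,460,320,4)
st=manip.read_state();print(st['eef_pos'],st['contact_force'],st['gripper_width'],st['time'])
s=snap('side');crop(s,'sd7.png',230,80,370,185,5.6)
E
```

```text
[0.61805915 0.19785835 0.17061619] [ 0.13980324 -0.21677516 -0.56802327] 0.014695743910314292 5.6167
```

View pics/w7.png

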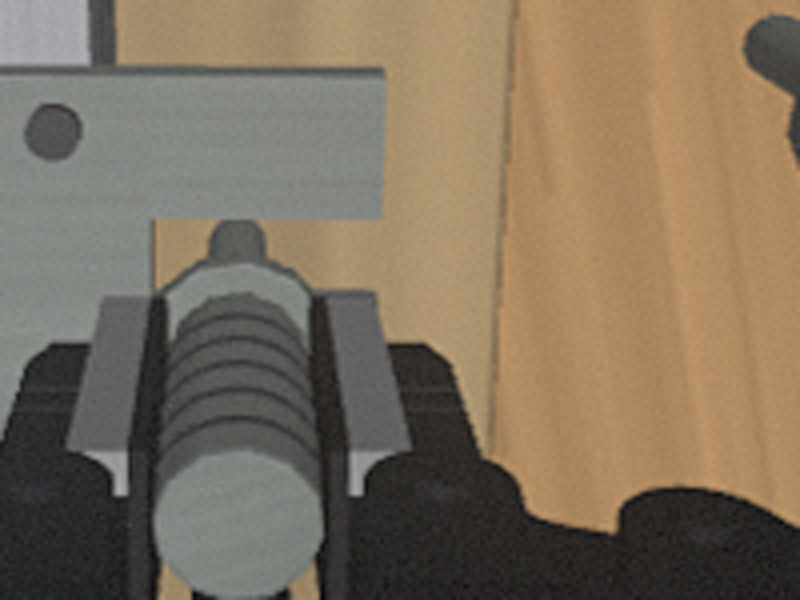

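View pics/sd7.png

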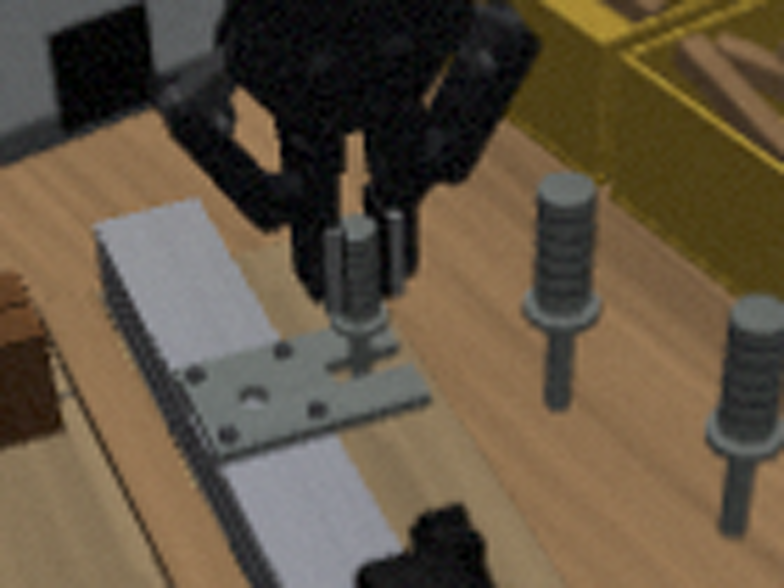

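The shaft is in the notch. Lowering the rest.

{"op": "send_rows", "data": {"motion": [{"x":0,"y":0,"z":0.9,"rx":0,"ry":0,"rz":0,"hand":1},{"x":0,"y":0,"z":0.8,"rx":0,"ry":0,"rz":0,"hand":1},{"x":0,"y":0,"z":0.3,"rx":0,"ry":0,"rz":0,"hand":1},{"x":0,"y":0,"z":0,"rx":0,"ry":0,"rz":0,"hand":1}]}}

```text
time: 6.0
eef_pos: [0.6181, 0.1979, 0.1507]
tcp_rot: [-2.453, -1.962, 0.002]
contact_force: [-0.3, -0.1, -1.5]
gripper_width: 0.0149
```

```bash
python3 - <<'E'
from h import *
st=manip.read_state();print(st['eef_pos'],st['contact_force'],st['gripper_width'],st['time'])
s=snap('side');crop(s,'sd8.png',230,80,370,185,5.6)
E
```

```text
[0.61811379 0.19785558 0.15065827] [-0.34918878 -0.05159582 -1.46700671] 0.014946770678328834 6.0
```

View pics/sd8.png

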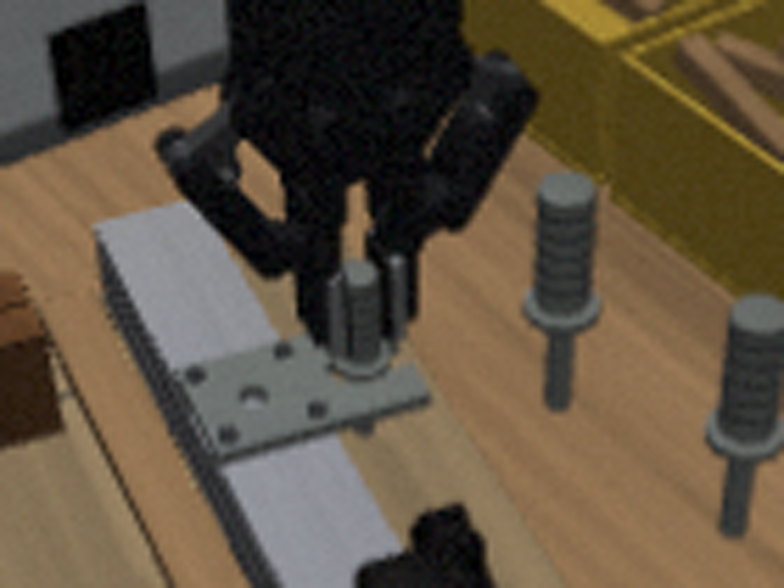

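{"op": "send_rows", "data": {"motion": [{"x":0,"y":0,"z":0.15,"rx":0,"ry":0,"rz":0,"hand":1},{"x":0,"y":0,"z":0,"rx":0,"ry":0,"rz":0,"hand":1}]}}

```text
time: 6.22
eef_pos: [0.6188, 0.198, 0.1504]
tcp_rot: [2.453, 1.962, 0.0]
contact_force: [0.7, 0.2, -1.1]
gripper_width: 0.0152
```

{"op": "send_rows", "data": {"motion": [{"x":0,"y":0,"z":0,"rx":0,"ry":0,"rz":0,"hand":3},{"x":0,"y":0,"z":0,"rx":0,"ry":0,"rz":0,"hand":4},{"x":0,"y":0,"z":0,"rx":0,"ry":0,"rz":0,"hand":4},{"x":0,"y":0,"z":0,"rx":0,"ry":0,"rz":0,"hand":4}]}}

```text
time: 6.55
eef_pos: [0.6188, 0.198, 0.1506]
tcp_rot: [2.453, 1.963, 0.001]
contact_force: [-0.7, 0.3, 0.6]
gripper_width: 0.0403
```

```bash
python3 - <<'E'
from h import *
w=snap('wrist');crop(w,'w9.png',230,150,430,300,4)
st=manip.read_state();print(st['eef_pos'],st['contact_force'],st['gripper_width'],st['time'])
s=snap('side');crop(s,'sd9.png',230,80,370,185,5.6)
E
```

```text
[0.61874682 0.19803455 0.15056835] [ 0.146306   -0.5407585  -0.12781695] 0.04005725409194527 6.6
```

View pics/w9.png

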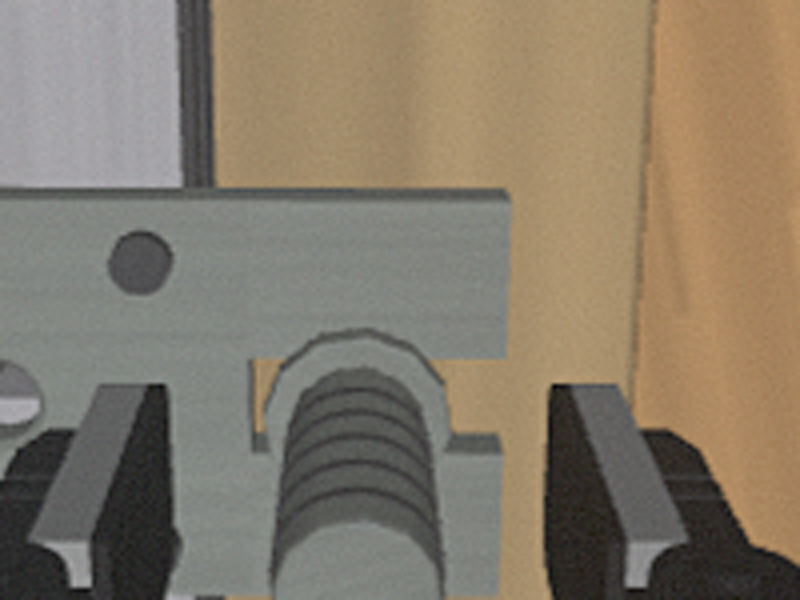

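View pics/sd9.png

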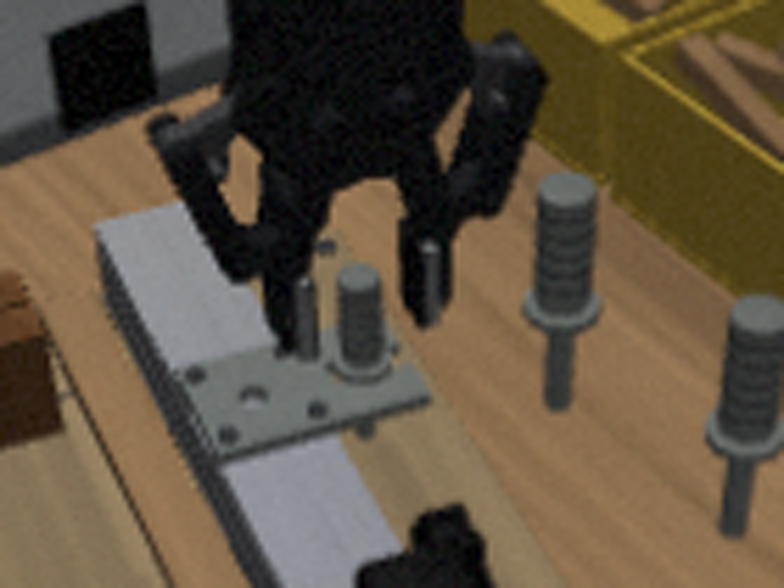

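Released and hanging. Retracting upward.

{"op": "send_rows", "data": {"motion": [{"x":0,"y":0,"z":-2,"rx":0,"ry":0,"rz":0,"hand":4},{"x":0,"y":0,"z":-3,"rx":0,"ry":0,"rz":0,"hand":4},{"x":0,"y":0,"z":-3,"rx":0,"ry":0,"rz":0,"hand":6},{"x":-2,"y":-1,"z":-3,"rx":0,"ry":0,"rz":0,"hand":7},{"x":-4,"y":-1,"z":-1,"rx":0,"ry":0,"rz":0,"hand":7}]}}

```text
time: 7.07
eef_pos: [0.5885, 0.1469, 0.2743]
tcp_rot: [2.449, 1.964, 0.01]
contact_force: [0.9, -1.3, 1.2]
gripper_width: 0.0699
```

{"op": "send_rows", "data": {"motion": [{"x":-4,"y":-1,"z":0,"rx":0,"ry":0,"rz":0,"hand":7},{"x":-4,"y":-1,"z":0,"rx":0,"ry":0,"rz":0,"hand":7},{"x":-2.4,"y":-0.2,"z":0,"rx":0,"ry":0,"rz":0,"hand":7},{"x":0,"y":0,"z":0,"rx":0,"ry":0,"rz":0,"hand":7}]}}

```text
time: 7.4
eef_pos: [0.5401, 0.0444, 0.2706]
tcp_rot: [2.455, 1.96, -0.002]
contact_force: [0.3, -0.1, -1.1]
gripper_width: 0.0701
```

```bash
python3 - <<'E'
from h import *
import pickle
w=snap('wrist');cv2.imwrite('pics/w10.png',w['img']); pickle.dump(w,open('w10.pkl','wb'))
st=manip.read_state();print(st['eef_pos'],st['tcp_rot'],st['gripper_width'],st['time'])
E
```

```text
[0.54130807 0.04596645 0.27063449] [2.45563169e+00 1.95906720e+00 1.43095293e-05] 0.06996422875850511 7.45
```

View pics/w10.png

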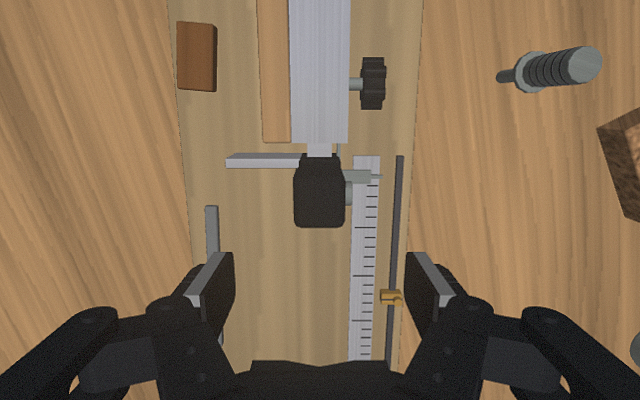

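```bash
python3 - <<'E'
from h import *
import pickle
w=pickle.load(open('w10.pkl','rb')); crop(w,'c10.png',280,130,400,240,5)
s=snap('side');c=snap('scene');crop(s,'sd11.png',220,70,360,210,4);crop(c,'sc11.png',300,150,480,270,4.4);pickle.dump((s,c),open('p11.pkl','wb'))
E
```

```text
(no output)
```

View pics/c10.png

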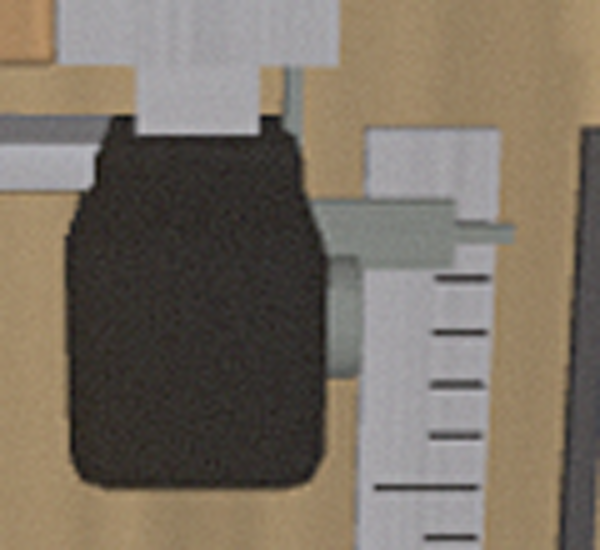

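View pics/sd11.png

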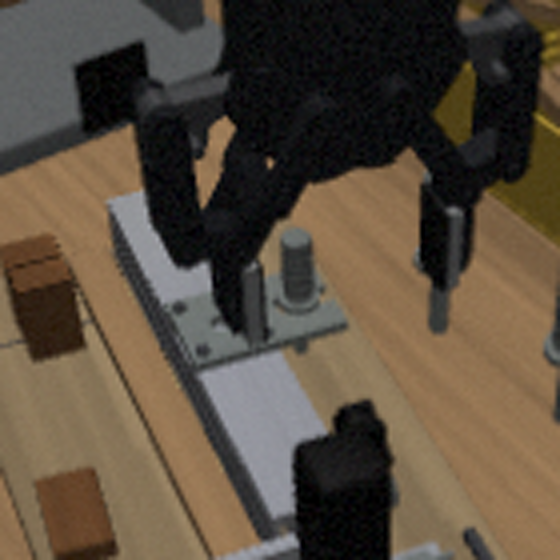

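View pics/sc11.png

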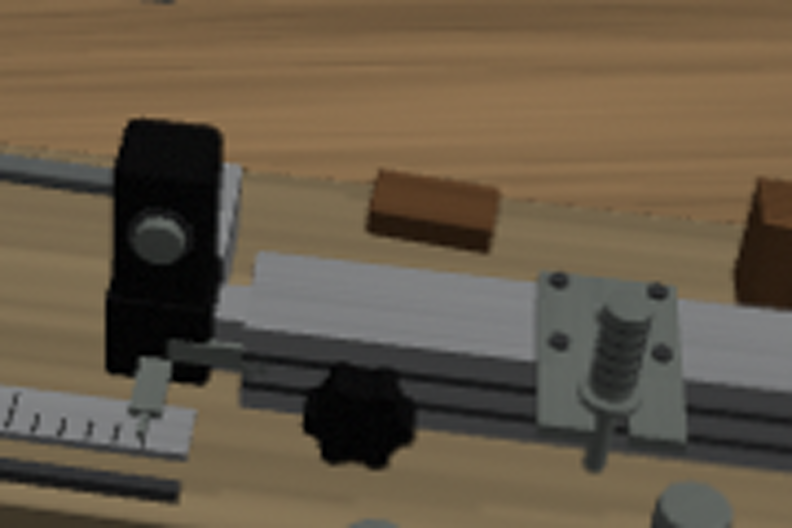

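```bash
python3 - <<'E'
from h import *
import pickle
w=pickle.load(open('w10.pkl','rb'));s,c=pickle.load(open('p11.pkl','rb'))
P,e=tri(s,cp((297,240),4,(220,70)),c,cp((626,313),4.4,(300,150)));print('pin top',P,e,jn(P,NOTCH))
P,e=tri(s,cp((298,303),4,(220,70)),c,cp((609,392),4.4,(300,150)));print('flange',P,e,jn(P,NOTCH))
G=BORE-.162*jy; print('grip',G)
f=lambda p:cp(p,5,(280,130))
for n,p,z in [('front edge L',(72,486),.12),('front edge R',(325,486),.12),('L',(67,300),.12),('R',(327,300),.12),('button face',(361,317),.092),('ptip',(500,233),.032)]:
    P=onplane(w,f(p),z)[0];print(n,P.round(4),jn(P,G))
st=manip.read_state();R0=R.from_rotvec(st['tcp_rot']).as_matrix()
T=np.r_[G+.0005*jx,.146];print(st['eef_pos'],R0.T@(T-st['eef_pos'])*100, R0.round(3).tolist())
E
```

```text
pin top [0.61883923 0.19590955 0.10403608] 0.0009874335739912614 [ 0.0014 -0.0014]
flange [0.61702973 0.19614139 0.06519964] 0.0014049568826083791 [-0.0004 -0.0016]
grip [0.54118491 0.0487634 ]
front edge L [0.5216 0.0376 0.12  ] [-0.0167 -0.0152]
front edge R [0.5535 0.0304 0.12  ] [ 0.0161 -0.0152]
L [0.5269 0.0618 0.12  ] [-0.0168  0.0096]
R [0.5588 0.0546 0.12  ] [0.0159 0.0095]
button face [0.5635 0.0441 0.092 ] [0.0228 0.0003]
ptip [0.5922 0.0377 0.032 ] [0.0522 0.0005]
[0.54241069 0.0478922  0.27050276] [ 0.05290026 -0.09714163 12.45023604] [[0.22, 0.975, 0.001], [0.975, -0.22, 0.0], [0.0, 0.001, -1.0]]
```

The pin hangs upright within 2 mm of the notch centre, and the grip is where expected. Descending over it.

{"op": "send_rows", "data": {"motion": [{"x":0.05,"y":-0.1,"z":3,"rx":0,"ry":0,"rz":0,"hand":7},{"x":0,"y":0,"z":3.5,"rx":0,"ry":0,"rz":0,"hand":7},{"x":0,"y":0,"z":3.5,"rx":0,"ry":0,"rz":0,"hand":7},{"x":0,"y":0,"z":2.4,"rx":0,"ry":0,"rz":0,"hand":7},{"x":0,"y":0,"z":0,"rx":0,"ry":0,"rz":0,"hand":6}], "force": 50}}

```text
time: 7.97
eef_pos: [0.5392, 0.0496, 0.1419]
tcp_rot: [-2.449, -1.962, 0.008]
contact_force: [-2.0, 0.1, -0.6]
gripper_width: 0.0609
```

{"op": "send_rows", "data": {"motion": [{"x":0,"y":0,"z":0,"rx":0,"ry":0,"rz":0,"hand":5},{"x":0,"y":0,"z":0,"rx":0,"ry":0,"rz":0,"hand":5},{"x":0,"y":0,"z":0,"rx":0,"ry":0,"rz":0,"hand":5}]}}

```text
time: 8.22
eef_pos: [0.5424, 0.049, 0.1479]
tcp_rot: [2.451, 1.962, 0.003]
contact_force: [-0.0, 0.0, 0.0]
gripper_width: 0.0497
```

```bash
python3 - <<'E'
from h import *
import pickle
w=snap('wrist');crop(w,'w12.png',200,130,440,330,3.3)
st=manip.read_state();print(st['eef_pos'],jn(st['eef_pos'],BORE-.162*jy),st['contact_force'],st['gripper_width'],st['time'])
s=snap('side');crop(s,'sd12.png',220,100,380,240,5)
E
```

```text
[0.54228583 0.04890715 0.14789903] [0.001  0.0004] [ 0.90693538 -0.30032596  0.61698869] 0.04989804565481191 8.2667
```

View pics/w12.png

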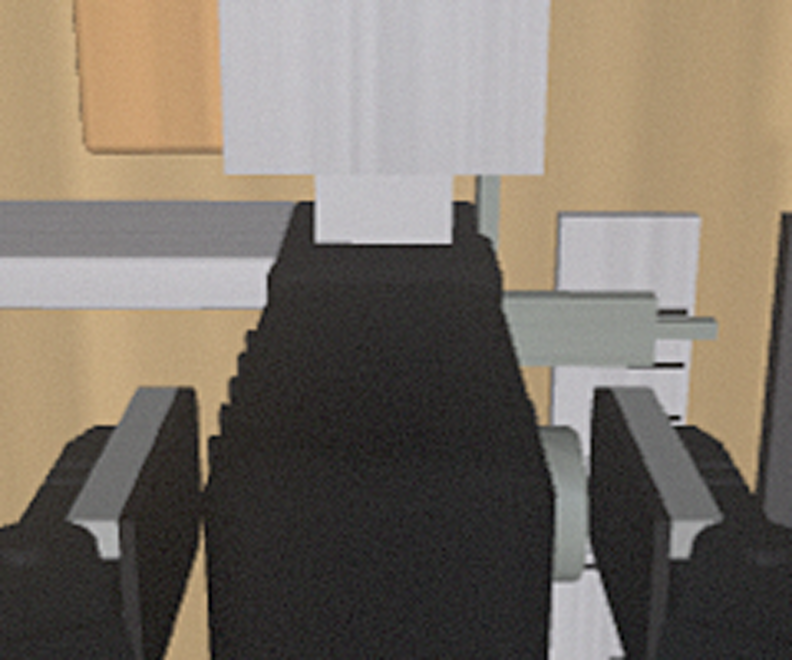

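View pics/sd12.png

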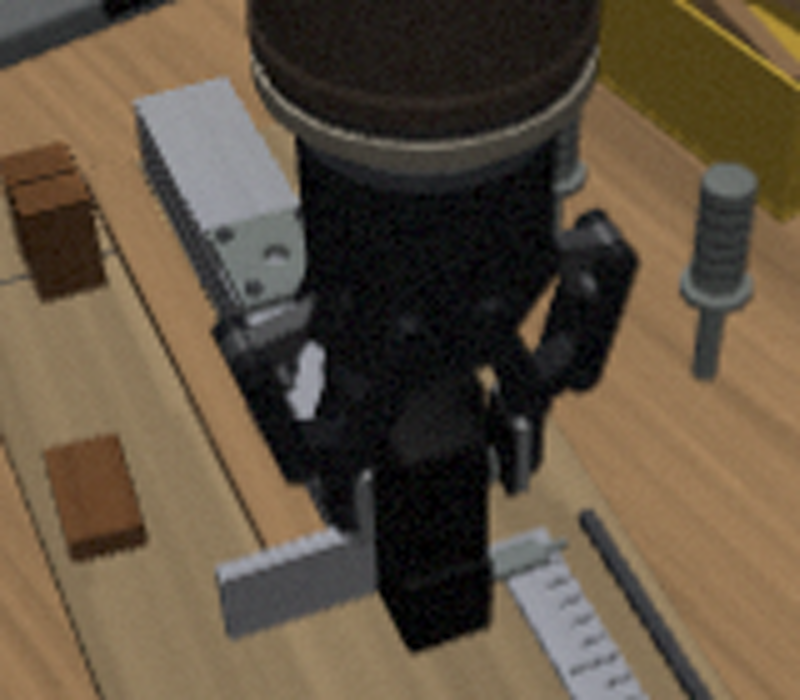

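Well placed, with the pad facing the button. Pinching.

{"op": "send_rows", "data": {"motion": [{"x":0,"y":0,"z":0,"rx":0,"ry":0,"rz":0,"hand":4},{"x":0,"y":0,"z":0,"rx":0,"ry":0,"rz":0,"hand":3.5},{"x":0,"y":0,"z":0,"rx":0,"ry":0,"rz":0,"hand":3},{"x":0,"y":0,"z":0,"rx":0,"ry":0,"rz":0,"hand":2.8},{"x":0,"y":0,"z":0,"rx":0,"ry":0,"rz":0,"hand":2.8}], "force": 50}}

```text
time: 8.73
eef_pos: [0.5409, 0.0488, 0.1474]
tcp_rot: [-2.453, -1.962, -0.001]
contact_force: [-6.1, 3.5, 18.3]
gripper_width: 0.0336
```

{"op": "send_rows", "data": {"motion": [{"x":0,"y":0,"z":0,"rx":0,"ry":0,"rz":0,"hand":2.8},{"x":0,"y":0,"z":0,"rx":0,"ry":0,"rz":0,"hand":2.8},{"x":0,"y":0,"z":0,"rx":0,"ry":0,"rz":0,"hand":2.8}]}}

```text
time: 8.98
eef_pos: [0.5409, 0.0488, 0.1474]
tcp_rot: [-2.453, -1.962, -0.001]
contact_force: [-6.9, 2.2, 19.1]
gripper_width: 0.0334
```

```bash
python3 - <<'E'
from h import *
w=snap('wrist');crop(w,'w13.png',200,130,440,330,3.3)
st=manip.read_state();print(st['eef_pos'],jn(st['eef_pos'],BORE-.162*jy),st['contact_force'],st['ft_torque'],st['gripper_width'],st['time'])
E
```

```text
[0.54091865 0.0488046  0.14744755] [-0.0003 -0.    ] [-7.11387323  3.29358326 18.84276686] [ 0.50298076  1.04798041 -0.22803732] 0.03350201409169339 9.0333
```

View pics/w13.png

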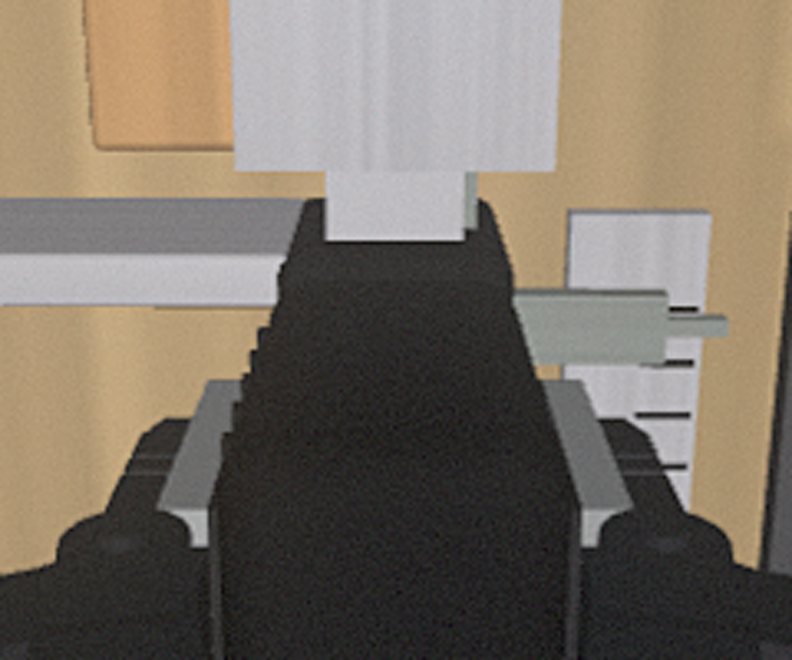

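The button is squeezed in (width 33.5 mm). Starting to draw.

{"op": "send_rows", "data": {"motion": [{"x":-0.5,"y":0,"z":0,"rx":0,"ry":0,"rz":0,"hand":2.8},{"x":-0.8,"y":0,"z":0,"rx":0,"ry":0,"rz":0,"hand":2.8},{"x":-0.8,"y":0,"z":0,"rx":0,"ry":0,"rz":0,"hand":2.8},{"x":0,"y":0,"z":0,"rx":0,"ry":0,"rz":0,"hand":2.8}]}}

```text
time: 9.37
eef_pos: [0.5361, 0.0277, 0.1474]
tcp_rot: [-2.454, -1.961, -0.001]
contact_force: [-6.6, 6.7, 18.1]
gripper_width: 0.0336
```

```bash
python3 - <<'E'
from h import *
w=snap('wrist');crop(w,'w14.png',200,130,440,330,3.3)
st=manip.read_state();print(st['eef_pos'],jn(st['eef_pos'],BORE-.162*jy),st['contact_force'],st['ft_torque'],st['gripper_width'],st['time'])
E
```

```text
[0.5362054  0.02805565 0.14744281] [-0.0003 -0.0213] [-6.99273261  7.72379945 19.12169788] [ 1.10797938  1.00813149 -0.08253328] 0.03335577794015575 9.4167
```

View pics/w14.png

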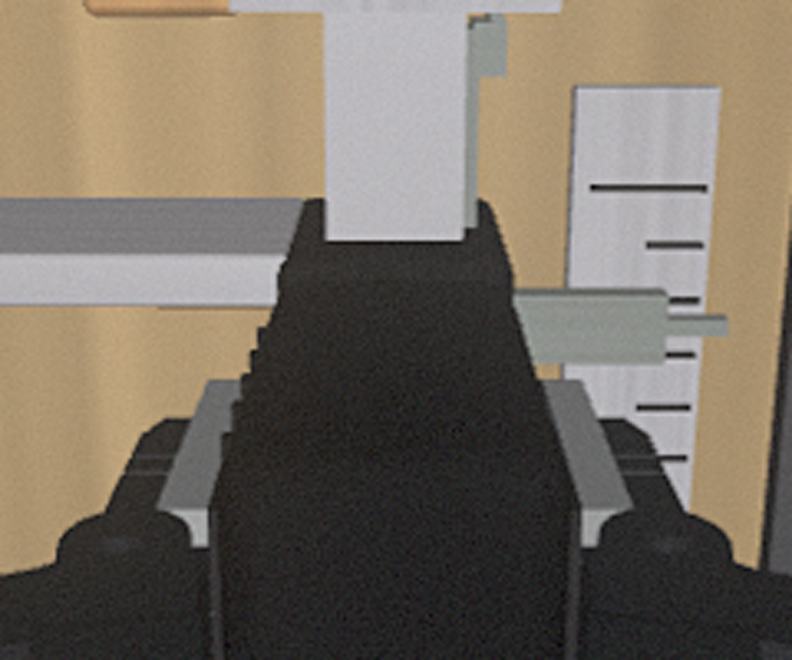

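It draws without slipping and is 21 mm out. Continuing.

{"op": "send_rows", "data": {"motion": [{"x":-1.2,"y":0,"z":0,"rx":0,"ry":0,"rz":0,"hand":2.8},{"x":-1.6,"y":0,"z":0,"rx":0,"ry":0,"rz":0,"hand":2.8},{"x":-1.6,"y":0,"z":0,"rx":0,"ry":0,"rz":0,"hand":2.8},{"x":-1.2,"y":0,"z":0,"rx":0,"ry":0,"rz":0,"hand":2.8},{"x":-0.6,"y":0,"z":0,"rx":0,"ry":0,"rz":0,"hand":2.8}]}}

```text
time: 9.83
eef_pos: [0.5223, -0.0329, 0.1475]
tcp_rot: [-2.454, -1.961, -0.001]
contact_force: [-6.7, 10.4, 21.1]
gripper_width: 0.0337
```

{"op": "send_rows", "data": {"motion": [{"x":-1.2,"y":0,"z":0,"rx":0,"ry":0,"rz":0,"hand":2.8},{"x":-1.2,"y":0,"z":0,"rx":0,"ry":0,"rz":0,"hand":2.8},{"x":-0.6,"y":0,"z":0,"rx":0,"ry":0,"rz":0,"hand":2.8},{"x":0,"y":0,"z":0,"rx":0,"ry":0,"rz":0,"hand":2.8},{"x":0,"y":0,"z":0,"rx":0,"ry":0,"rz":0,"hand":2.8}]}}

```text
time: 10.25
eef_pos: [0.5157, -0.0616, 0.1474]
tcp_rot: [-2.454, -1.961, -0.0]
contact_force: [-7.6, 9.9, 22.6]
gripper_width: 0.0336
```

```bash
python3 - <<'E'
from h import *
import pickle
w=snap('wrist');crop(w,'w15.png',300,150,460,270,5)
st=manip.read_state();print(st['eef_pos'],jn(st['eef_pos'],BORE-.162*jy),st['contact_force'],st['gripper_width'],st['time'])
c=snap('scene');crop(c,'sc15.png',220,190,320,265,8)
s=snap('side');crop(s,'sd15.png',310,200,410,275,8);pickle.dump((w,s,c),open('p15.pkl','wb'))
E
```

```text
[ 0.51581235 -0.06139838  0.14743487] [-0.0005 -0.113 ] [-7.55258477  8.96453032 22.62394208] 0.03362472838721628 10.3
```

View pics/w15.png

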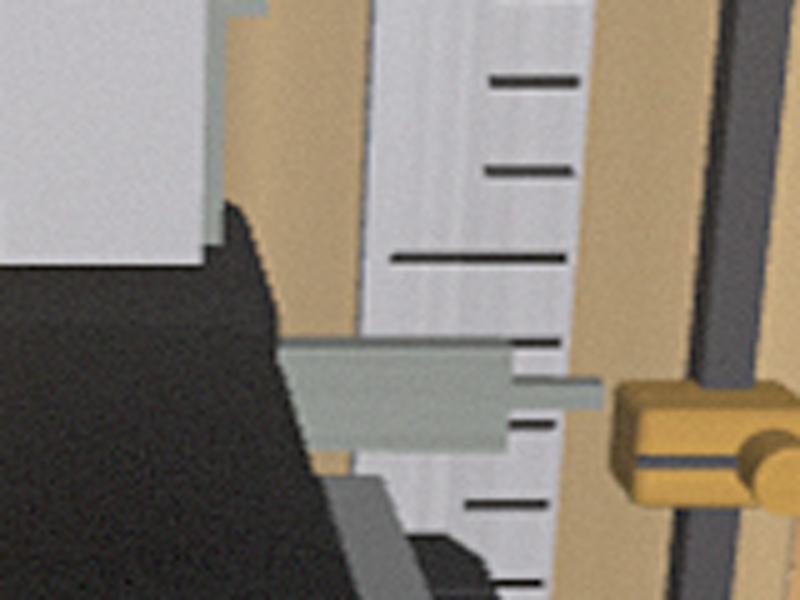

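View pics/sc15.png

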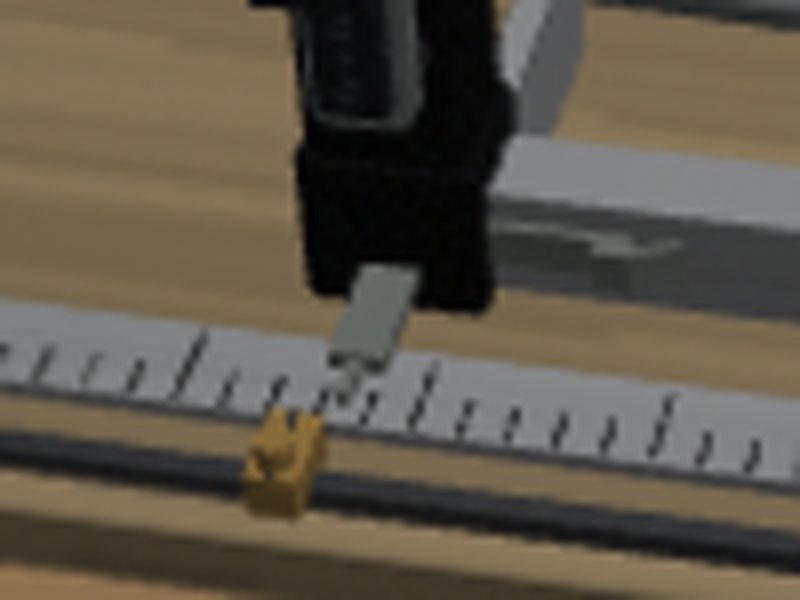

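View pics/sd15.png

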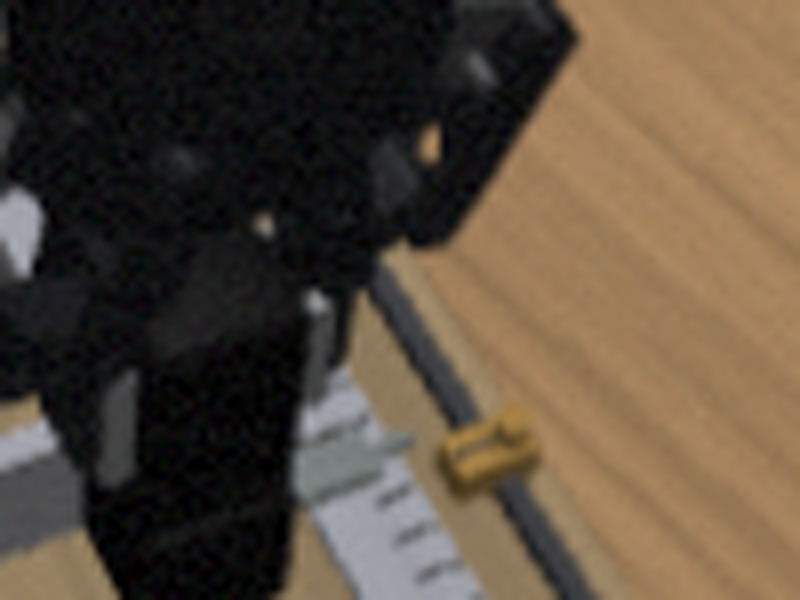

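```bash
python3 - <<'E'
from h import *
import pickle
w,s,c=pickle.load(open('p15.pkl','rb'));G=BORE-.162*jy
f=lambda p:cp(p,5,(300,150))
for n,p,z in [('ptip',(600,396),.032),('ptip z34',(600,396),.034),('mark',(690,462),.031),('t110',(535,343),.023),('t120',(535,424),.023)]:
    P=onplane(w,f(p),z)[0];print(n,P.round(4),jn(P,G))
P=cloud(w);q=f((690,440)).astype(int);print(P[q[1],q[0]]);q=f((400,400)).astype(int);print(P[q[1],q[0]])
m,_=tri(s,cp((490,455),8,(310,200)),c,cp((290,425),8,(220,190)));print('mark 2view',m,jn(m,G))
m,_=tri(s,cp((412,437),8,(310,200)),c,cp((342,402),8,(220,190)));print('ptip 2view',m,jn(m,G))
E
```

```text
ptip [ 0.5691 -0.0729  0.032 ] [ 0.054  -0.1125]
ptip z34 [ 0.5687 -0.072   0.034 ] [ 0.0534 -0.1118]
mark [ 0.5779 -0.0832  0.031 ] [ 0.0649 -0.1206]
t110 [ 0.5647 -0.0686  0.023 ] [ 0.0488 -0.1093]
t120 [ 0.5632 -0.0783  0.023 ] [ 0.0494 -0.1191]
[ 0.57826206 -0.08059419  0.03000658]
[ 0.54745038 -0.06787613  0.03257864]
mark 2view [ 0.57962862 -0.08491986  0.03268249] [ 0.0669 -0.122 ]
ptip 2view [ 0.57053586 -0.07312235  0.03109628] [ 0.0554 -0.1125]
```

About 8.2 mm to go.

{"op": "send_rows", "data": {"motion": [{"x":-0.4,"y":0,"z":0,"rx":0,"ry":0,"rz":0,"hand":2.8},{"x":-0.3,"y":0,"z":0,"rx":0,"ry":0,"rz":0,"hand":2.8},{"x":-0.12,"y":0,"z":0,"rx":0,"ry":0,"rz":0,"hand":2.8},{"x":0,"y":0,"z":0,"rx":0,"ry":0,"rz":0,"hand":2.8},{"x":0,"y":0,"z":0,"rx":0,"ry":0,"rz":0,"hand":2.8}]}}

```text
time: 10.82
eef_pos: [0.514, -0.0692, 0.1474]
tcp_rot: [-2.453, -1.961, -0.0]
contact_force: [-8.0, 8.6, 23.1]
gripper_width: 0.0337
```

```bash
python3 - <<'E'
from h import *
import pickle
w=snap('wrist');crop(w,'w16.png',360,180,480,270,6.6)
st=manip.read_state();print(st['eef_pos'],jn(st['eef_pos'],BORE-.162*jy),st['contact_force'],st['gripper_width'],st['time'])
c=snap('scene');crop(c,'sc16.png',220,190,320,265,8)
s=snap('side');crop(s,'sd16.png',340,225,400,270,13);pickle.dump((w,s,c),open('p16.pkl','wb'))
cv2.imwrite('pics/scf.png',c['img']);cv2.imwrite('pics/sdf.png',s['img'])
E
```

```text
[ 0.51402393 -0.06913968  0.14743172] [-0.0006 -0.121 ] [-7.56893834  9.33691507 23.40693408] 0.03352547291579432 10.8667
```

View pics/w16.png

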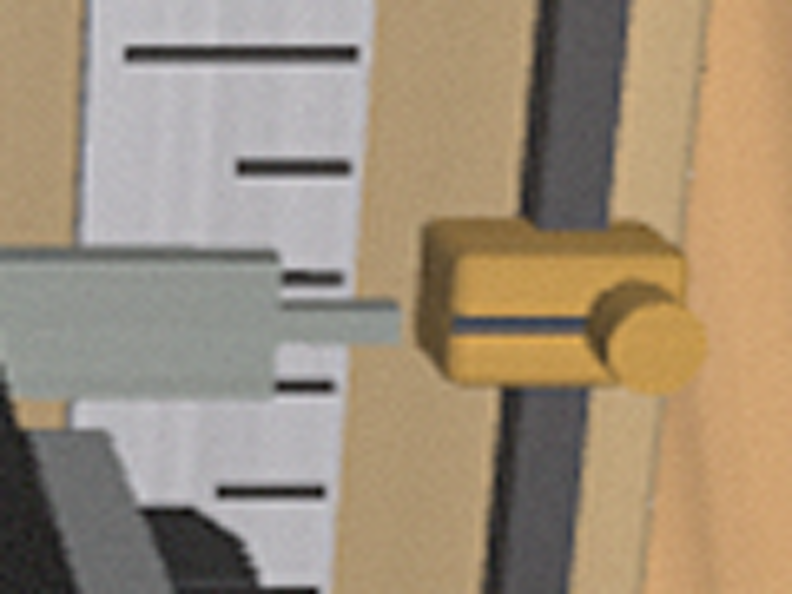

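View pics/sc16.png

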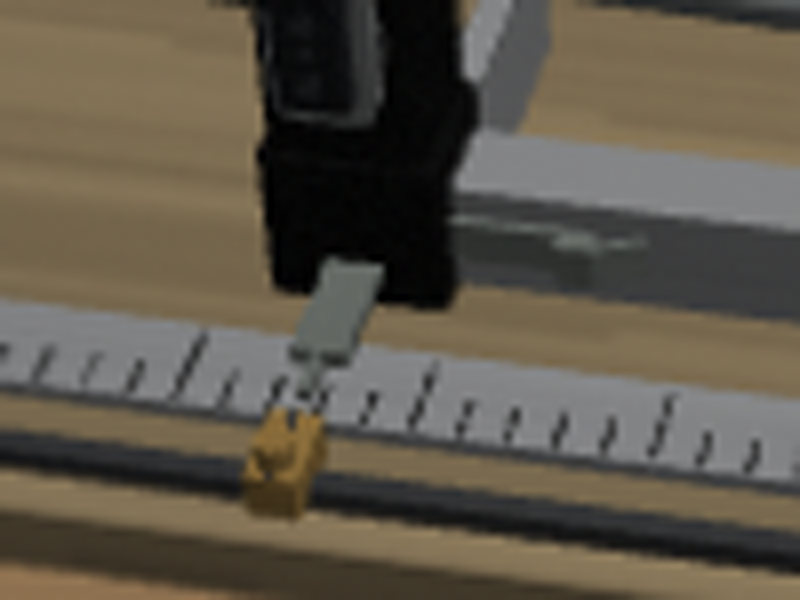

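View pics/sd16.png

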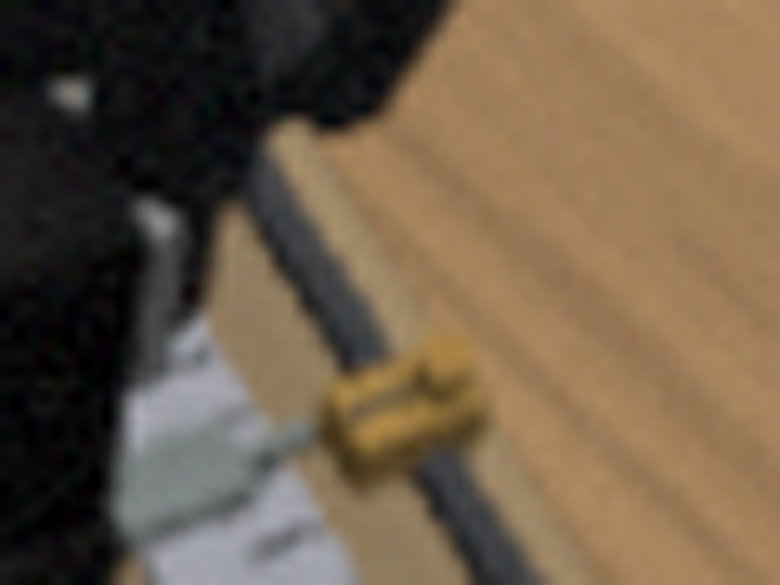

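View pics/scf.png

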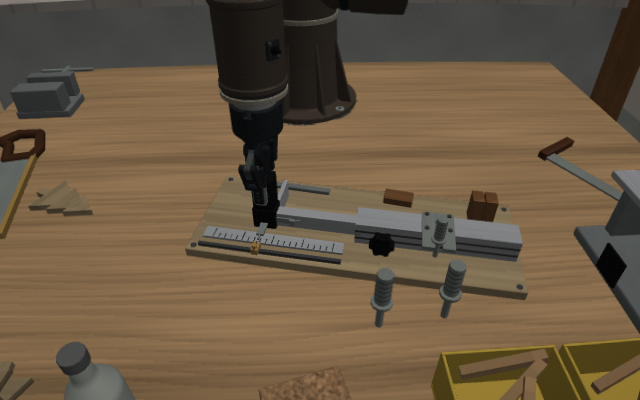

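```bash
python3 - <<'E'
from h import *
import pickle
w,s,c=pickle.load(open('p16.pkl','rb'));G=BORE-.162*jy
f=lambda p:cp(p,6.6,(360,180))
for n,p,z in [('ptip',(398,326),.032),('mark',(520,325),.031),('mark30',(520,325),.030),('ptip33',(398,326),.033)]:
    print(n,jn(onplane(w,f(p),z)[0],G))
for z in(.031,):print('scene mark',jn(onplane(c,cp((293,418),8,(220,190)),z)[0],G),'ptip',jn(onplane(c,cp((311,398),8,(220,190)),.032)[0],G))
print('side mark',jn(onplane(s,cp((385,397),13,(340,225)),.031)[0],G),'ptip',jn(onplane(s,cp((312,432),13,(340,225)),.032)[0],G))
crop(c,'sc17.png',380,170,510,270,6)
crop(s,'sd17.png',180,90,340,220,5)
st=manip.read_state();print(st['joint_vel'].round(4),st['contact_force'],st['time'])
E
```

```text
ptip [ 0.0541 -0.1204]
mark [ 0.0646 -0.1206]
mark30 [ 0.0649 -0.121 ]
ptip33 [ 0.0538 -0.12  ]
scene mark [ 0.0618 -0.1211] ptip [ 0.0566 -0.1188]
side mark [ 0.0672 -0.1193] ptip [ 0.0553 -0.1207]
[ 0.0001  0.0007  0.0008 -0.0009  0.001   0.    ] [-8.27685351  9.14141543 22.39223409] 10.9667
```

View pics/sc17.png

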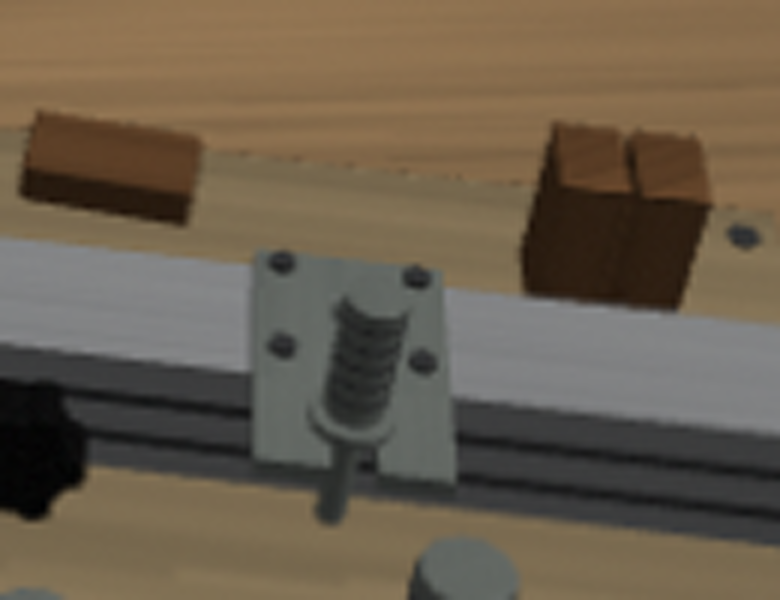

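View pics/sd17.png

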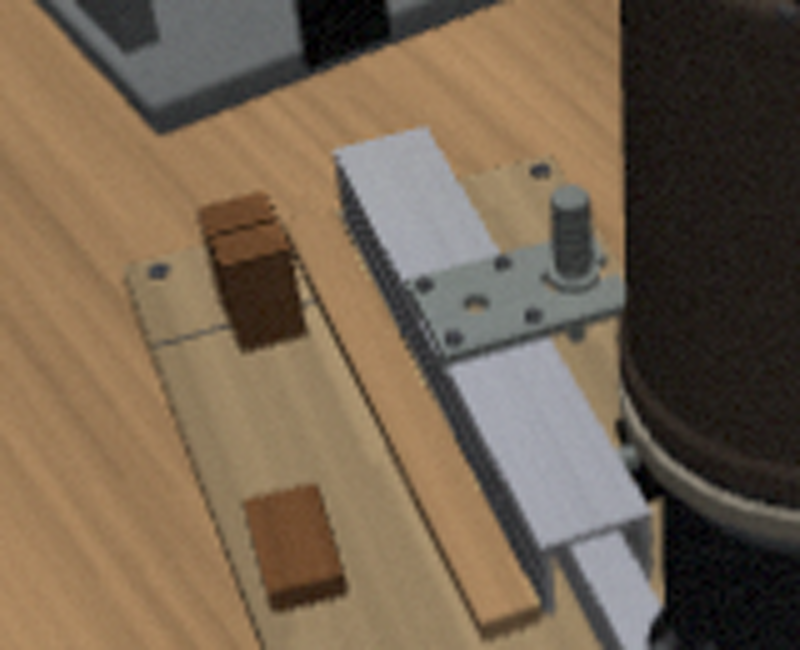

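The pointer and rider line up to within about 0.5 mm in the wrist view. The two coarser static views straddle zero. The pin is still upright in the notch, so I'm handing in.

```bash
python3 -c "
from h import *
print(manip.job_done()); st=manip.read_state(); print(st['time'],st['gripper_width'],st['contact_force'])"
```

```text
the job is handed in; nothing more can be done
None
the job is handed in; nothing more can be done
```

The stow pin is parked upright in the notch. The arm is drawn out about 121 mm to the rider and is still held with the button squeezed in. I handed the job in at about 11 s of the 48 s allowed, and the hand-in reports no verdict.

What my last checks showed:

- **Pin:** before the pull it was within about 2 mm of the notch centre, upright, with its flange on the plate. The last views show it still there, untouched.
- **Grip:** the fingers read 33.5 mm apart, commanded at 50 N, so by that width the button is fully in. I could not read the button's own travel.
- **Pointer and rider:** the wrist camera, the closest and best view, put them within about 0.5 mm. The two coarser views disagreed, at about -1.4 mm and +2.3 mm, on either side of zero but still inside the 3 mm limit.
- **Hand force:** the hand carried about 22 N upward, about 8 N sideways and about 9 N along the arm; the upward part appeared as the fingers closed. The arm was at rest.
- **Rider and loose pieces:** the rider, strip and offcut showed no visible movement. I did not measure the pencil, but nothing went near it.

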